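# Load the print wash tank with its hook-on baskets

### The job

Get the empty wash tank ready for the next batch: first take the build plate off it and lay it flat in the middle of the black mat, block upwards. Then hang every basket inside the tank by hooking its bent lip over the rim, and see that all the blue prints end up inside the hanging baskets. Leave the other things on the bench where they are.

Things in the scene. Friction and masses are not known exactly. Their poses are not given: they have to be found in the camera images.
- tank: Open-topped white plastic wash tank, empty, fixed to the bench: 180 (x) x 355 (y) x 150 mm high outside, walls 5 mm thick with a flat plain rim at 150 mm, floor 5 mm. Origin: centre of its underside; x across its short side (roughly away from the robot), y along its long side, z up. Three baskets fit side by side along one long wall.
- plate: Aluminium printer build plate, 228 (x) x 128 (y) x 8 mm, about 0.6 kg, at the start lying across the tank's rim over its short span. On its middle stands a dark mount block 80 (x) x 30 (y) mm, rising to 52 mm above the plate's underside: grip it there across the 30 mm. Origin: centre of its underside, z up.
- mat: Black rubber mat fixed on the bench to the robot's left, 270 (x) x 180 (y) x 3 mm thick. Origin: centre of its underside.
- basket1: Hook-on basket of slotted steel sheet, about 0.18 kg, standing on the bench to the robot's right; may be absent. Open trough 48 (x) x 100 (y) x 38 mm high, wall 2.5 mm, floor 3 mm; it holds two prints side by side. Origin: centre of its underside; +x is its hook side. Hung on the tank it leans by up to 8 degrees.
- basket2: Same as basket1; may be absent.
- basket3: Same as basket1; may be absent.
- basket1_lip (a point): Lower end of basket1's hook lip, at x 38, y 0, z 41 mm in the basket's frame. A strap 50 mm wide rises mid-way on the +x wall and bends outwards over a 13 mm gap into the lip: strap outer face at x 24, lip inner face at x 37, underside of the bend at z 62, its top at z 65 mm.
- basket1_grip (a point): Middle of basket1's black upright grip: 12 mm thick (x), 36 mm wide (y), at x 27 mm in the basket's frame, from z 65 (on top of the bend, which fingertips must not run into) to z 103 mm; this point is at z 84 mm.
- basket2_lip (a point): Same on basket2.
- basket2_grip (a point): Same on basket2.
- basket3_lip (a point): Same on basket3.
- basket3_grip (a point): Same on basket3.
- print1: Small blue printed baluster standing on the bench between robot and tank, 64 mm high, about 30 g: heavy round foot 34 mm in diameter and 12 mm high, above it a hollow round shaft 16 mm in diameter (to be gripped there); may be absent. Origin: centre of the foot's underside, z up along its axis. Two stand side by side in one basket, about 50 mm apart.
- print2: Same as print1; may be absent.
- print3: Same as print1; may be absent.
- print4: Same as print1; may be absent.
- rinse_bottle: Clear bottle, 60 mm in diameter, 170 mm high, beyond the tank. Not part of the job.
- tub: White open tub, 84 mm across, 85 mm high, beyond the tank. Not part of the job.
- scraper: Spatula 200 mm long, lying beyond the mat. Not part of the job.
- pot: Small amber jar with a black cap, 36 mm across, 45 mm high, among the prints. Not part of the job.
- brush: Brush 180 mm long lying at the robot's far right. Not part of the job.
Mind the look-alikes: they are no part of the job. What is shaped like the basket1 but yellow is not meant.

How it is judged:
By the outcome, as a careful person would: the job done as asked, in the order asked, and still so for the second after the job is handed in, with the robot touching nothing.
Of basket1, basket2, basket3 only 2 to 3 are there at a start; the rules pass over those that are not, and their reading is None.
Of print1, print2, print3, print4 only 3 to 4 are there at a start; the rules pass over those that are not, and their reading is None.
At some moment in a run one of print1, print2, print3, print4 may be knocked a few centimetres aside while the robot is not near it.
It also fails if it takes over 210 s, if anything falls off the work surface, if the arm or the gripper's body presses on something with over 40 N, if the wrist force passes 120 N, or if a joint passes its speed limit or range.

### The arm

A 7-joint arm with a two-finger parallel gripper is mounted at the origin on the work surface. World frame = base frame: x ahead of the robot, y to its left, z up, the work surface at z = 0. Lengths are in m, angles in rad, forces in N, time in s.
With the tool pointing down it reaches from about 0.4 to 0.875 m from the base axis. Payload 19.3 kg.
Tool frame: the origin (TCP) lies midway between the tips of the shut fingers; the grasp point (between the pads) lies 19 mm behind it (bot.pinch_z is the distance from the TCP to the grasp point, in m); z points along the fingers, y is the line along which they close (so a half turn about z gives the same grasp; the last joint's range is limited). The gripper opens to 85 mm and grips with 20 to 120 N. Pads are 22 mm wide; open, the fingers measure 114 mm over their backs; the gripper's body (76 mm by 85 mm) begins 54 mm behind the grasp point. The pads swing forward as they close: fully open they stand 13 mm farther back than shut.
Start: joints at [-1.29, 0.521, -0.036, 1.599, 0.021, 1.021, -0.113], TCP at [0.215, 0.587, 0.231] pointing down, gripper open.
Joint ranges: [-2.91, 2.91], [-0.3, 2.13], [-1.5, 1.42], [0.17, 2.43], [-1.26, 4.41], [0.16, 1.93], [-2.52, 2.52]. Speed limits (rad/s): [1.89, 1.89, 2.39, 2.39, 3.01, 3.01, 3.01].

### API

Orientations are given as [roll, pitch, yaw] about the fixed x, y, z axes, in that order (R = Rz(yaw) Ry(pitch) Rx(roll)).
In Python, from workcell import observe, viewer, bot gives the robot as it stands. The module is installed in compiled form; this text tells all that it offers.
- The arm moves only by the tool play_rows, never from a script. Its argument "motion" is a list of rows, each a list of 7 numbers: the shift along the tool's x, y, z in cm, then the turn, a rotation vector about the tool's x, y, z in rad, then the opening, from -1 (shut) to 1 (fully open), so that 0 is half open. A call has exactly 5 rows; each row is the pose to reach, as a shift and turn from the pose commanded when the call began, along the tool's axes at that moment; what a row does not reach only later rows make up. A row lasts 1/10 s, in which the tool goes at most 50 mm and 8.59 degrees, less where a joint would pass 70% of its speed; a pose out of reach is approached as far as the arm can. A call with a gripper value outside its range is refused whole. The fingers move at their own pace and stop on an object; "squeeze" is the grip in N (left out, the last holds). Time passes only in rows, so rows that repeat a pose let the fingers close, or fill a call up. It gives the time, the measured TCP pose, the force, the opening and the grip force at its end, in the units of the state.
- observe(): the state, without advancing time (a new reading comes with each control period).
- viewer.grab_frame(name): name is "side" or "top"; returns (picture, depth): 480x640x3 uint8, red, green, blue; 480x640 float32, m along the optical axis (not along the pixel's ray), 0 where there is no reading.
- viewer.camera_info(name): a dict with "fx", "fy", "cx", "cy" (pixels), "R" (3x3) and "t" (3): a world point X has camera coordinates R X + t. Camera axes: x right, y down, z forward; pixel columns grow to the right and rows downward; lengths in m; the calibration is good to about 2 mm. A picture is of the moment at which its call begins. camera_info takes no time and is no camera call.
- bot.job_done(): hands the job in; it is judged then, once.
The state is a dict: "clock": time; "qpos": joint angles; "qd": joint speeds; "joint_efforts": joint torques, N m; "position": TCP position; "tool_rot": TCP orientation; "force": force on the tool from outside, world axes, zero at the start; "moment": the same for the moment, N m; "grip_width": finger opening in m; "finger_force": force on a finger pad.
Only numpy, scipy, OpenCV 4.12 (cv2) and the standard library are available. Lean on these libraries where they do the work, as an engineer would, in place of code of your own. Each camera call takes 0.05 s, during which the arm holds its last target. There are 200 camera calls.

## Working session

There is one attempt and no reset: what is moved stays moved. The work goes in short steps, Python scripts to look and compute and a tool call to move; the robot and the scene stay as the last step left them, time stands still between calls to the robot, and variables do not carry over. Pictures are saved under pics/ and viewed, at most 14 in all, crops included, and the job is handed in when it is done.

Besides the shell and the picture viewer there is one more tool, called after "Request:" in YAML: its name, and indented under it one key for each argument. play_rows: Moves the arm, as the interface text tells. Its arguments: {"type":"object","properties":{"motion":{"type":"array"},"squeeze":{"type":"number"}},"required":["motion"]}

```bash
mkdir -p pics; cat > h.py <<'E'
import numpy as np, cv2
from workcell import observe, viewer, bot
from scipy.spatial.transform import Rotation as Rn
def snap(n,name):
    im,d=viewer.grab_frame(n); cv2.imwrite(f'pics/{name}.png',im[:,:,::-1]); np.savez(f'pics/{name}.npz',im=im,d=d); return im,d
def world(n,d):
    c=viewer.camera_info(n); v,u=np.mgrid[:480,:640]
    P=np.stack([(u-c['cx'])/c['fx']*d,(v-c['cy'])/c['fy']*d,d],-1)
    return (P-np.array(c['t']))@np.array(c['R'])
E
python3 - <<'E'
from h import *
for n in('top','side'):
    snap(n,n+'0'); c=viewer.camera_info(n); print(n,c)
print(observe(),bot.pinch_z)
E
```

```text
top {'fx': 534.6861924896315, 'fy': 534.6861924896315, 'cx': 324.0781291564249, 'cy': 240.6883010566273, 'R': array([[-0.00827994, -0.99990771, -0.01077106],
       [-0.99254816,  0.00952759, -0.12147991],
       [ 0.12157132,  0.00968495, -0.99253545]]), 't': array([-0.03366948,  0.53121431,  1.22180118])}
side {'fx': 496.9259269804157, 'fy': 496.9259269804157, 'cx': 316.3036565157554, 'cy': 243.03250050849113, 'R': array([[ 0.97468235, -0.22307443, -0.01523531],
       [-0.14802751, -0.59270823, -0.79169743],
       [ 0.16757736,  0.77390875, -0.6107234 ]]), 't': array([-0.50954212,  0.14241696,  1.05549831])}
{'clock': 0.1, 'qpos': array([-1.29020153,  0.52193242, -0.03634618,  1.59992628,  0.0212345 ,
        1.02109202, -0.11280057]), 'qd': array([-0.00083362, -0.00180437, -0.00065615, -0.00171845, -0.00150342,
       -0.0008212 , -0.00011343]), 'joint_efforts': array([ 3.61090708e-03, -9.28478909e+01,  1.98439747e+00, -3.70527613e+01,
        1.82509498e-02,  5.41330766e-03, -4.29399347e-05]), 'position': array([0.2147088 , 0.58665852, 0.23080564]), 'tool_rot': array([-3.14062450e+00,  8.69694914e-05,  2.79082020e+00]), 'force': array([-0.24822313,  0.08573515, -0.6147851 ]), 'moment': array([-0.00233522, -0.02591466, -0.07167729]), 'finger_force': 0.0, 'grip_width': 0.08520182733543415} 0.0187
```

View pics/top0.png

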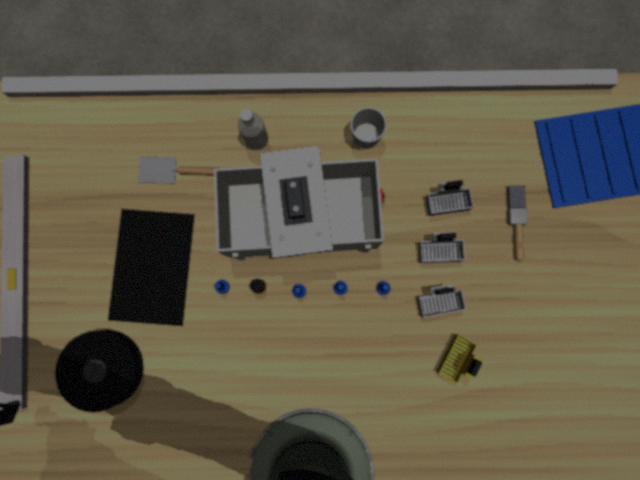

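View pics/side0.png

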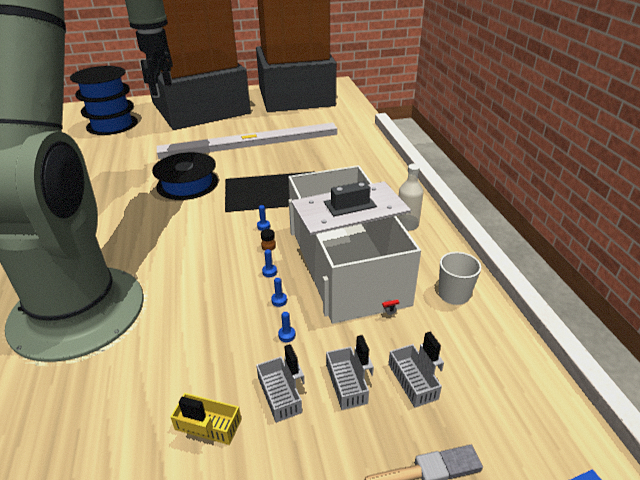

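The top view shows four blue prints at about (222,286), (298,290), (340,287) and (384,287), with the pot at (258,286). The three grey baskets are at (449,202), (441,251) and (441,302), all with hooks on the far side. The yellow look-alike is at (457,358). The plate's block is at (296,200) and the mat at (152,267). I'll measure these now.

```bash
cat >> h.py <<'E'
def rect(p):
    (c,s,a)=cv2.minAreaRect(p[:,:2].astype(np.float32)*1000)
    b=cv2.boxPoints((c,s,a)); e=b[1]-b[0]; f=b[2]-b[1]
    l=e if np.linalg.norm(e)>np.linalg.norm(f) else f
    return np.round(c,1),np.round(s,1),'long axis deg',round(float(np.degrees(np.arctan2(l[1],l[0]))),1)
def trim(p,lo=.5):
    for k in(0,1):
        a,b=np.percentile(p[:,k],[lo,100-lo]); p=p[(p[:,k]>=a)&(p[:,k]<=b)]
    return p
def prints(im,P):
    im=im.astype(int); m=(im[...,2]>im[...,0]+60)&(im[...,2]>im[...,1]+40)&(P[...,2]>.004)&(P[...,2]<.25)&(P[...,0]>.3)
    n,l,s,c=cv2.connectedComponentsWithStats(m.astype(np.uint8))
    for i in range(1,n):
        if 25<s[i,4]<600:
            q=P[l==i]; t=q[q[:,2]>q[:,2].max()-.008]
            print('print px',c[i].round(),s[i,4],'top',t.mean(0).round(4),'mid',((q.max(0)+q.min(0))/2).round(4))
E
python3 - <<'E'
from h import *
z=np.load('pics/top0.npz'); im,d=z['im'],z['d']; P=world('top',d)
def box(u0,u1,v0,v1,zl,zh,f=None):
    m=np.zeros(d.shape,bool); m[v0:v1,u0:u1]=1; m&=(P[...,2]>zl)&(P[...,2]<zh)&(d>0)
    if f is not None: m&=f
    return P[m]
dark=im.max(2)<60
b=box(270,325,165,235,.185,.22);print('block',b[:,2].mean(),rect(trim(b)))
b=box(250,340,140,262,.15,.168);print('plate',np.median(b[:,2]),rect(trim(b)))
b=box(205,395,150,262,.135,.156);print('rim',np.median(b[:,2]),rect(trim(b,.2)))
b=box(100,205,200,335,-.01,.012,dark);print('mat',np.median(b[:,2]),rect(trim(b)))
for v0,v1 in((175,218),(228,268),(282,322)):
    b=box(410,480,v0,v1,.085,.12);print('grip',len(b),b[:,2].max(),rect(b),b.mean(0))
    b=box(410,480,v0,v1,.03,.046);print('  bask',rect(trim(b)))
prints(im,P)
m=np.hstack([cv2.resize(im[170:330,400:480],None,fx=4,fy=4),cv2.resize(im[260:320,205:405],None,fx=2.2,fy=2.2)[:0].reshape(0,440,3)] if 0 else [cv2.resize(im[170:320,405:485],None,fx=4,fy=4)])
s=np.load('pics/side0.npz')['im']
c=cv2.resize(s[320:450,160:450],None,fx=2.4,fy=2.4); cv2.imwrite('pics/c1.png',c[:,:,::-1])
print(world('side',np.load('pics/side0.npz')['d'])[200:203,345:347])
E
```

```text
block 0.2019242775077129 (array([602.3,  19.6]), array([80.6, 30. ]), 'long axis deg', 7.0)
plate 0.15854981771649387 (array([602. ,  19.1]), array([231. , 150.6]), 'long axis deg', 0.2)
rim 0.15121110352103212 (array([600.1,  16. ]), array([227.7, 355.5]), 'long axis deg', -87.0)
mat 0.0031102416125696006 (array([465.9, 377. ]), array([180.1, 288.8]), 'long axis deg', -3.7)
grip 110 0.10832034932670169 (array([ 649.8, -333.3]), array([12.5, 36.8]), 'long axis deg', -82.0) [ 0.64869958 -0.33166537  0.10100348]
  bask (array([ 623.1, -336.9]), array([ 49.1, 101.4]), 'long axis deg', -83.0)
grip 103 0.10905395398162789 (array([ 531.4, -312.8]), array([36. , 11.4]), 'long axis deg', 89.4) [ 0.53145013 -0.31199378  0.10158642]
  bask (array([ 504.8, -314.2]), array([ 48.1, 101.1]), 'long axis deg', -89.3)
grip 99 0.1100921993989676 (array([ 410.3, -304.1]), array([11.9, 36.2]), 'long axis deg', -79.3) [ 0.41013596 -0.30312589  0.10248094]
  bask (array([ 383.9, -309.8]), array([ 47.9, 101.5]), 'long axis deg', -80.1)
print px [222. 286.] 77 top [0.4267 0.2034 0.0646] mid [0.4277 0.2022 0.0392]
print px [341. 287.] 77 top [ 0.4222 -0.0759  0.0665] mid [ 0.4218 -0.0771  0.0392]
print px [384. 288.] 62 top [ 0.4211 -0.177   0.0638] mid [ 0.4209 -0.1759  0.0393]
print px [299. 291.] 92 top [0.4163 0.0216 0.0654] mid [0.4156 0.0218 0.0398]
[[[ 5.88295755e-01  3.19944081e-03  1.81854782e-01]
  [ 5.90616877e-01  3.65025839e-03  1.81207249e-01]]

 [[ 5.87407996e-01 -2.52406323e-05  1.81516971e-01]
  [ 5.90480238e-01  2.99760721e-03  1.79139544e-01]]

 [[ 5.88417839e-01  3.26124003e-03  1.76799819e-01]
  [ 5.90435983e-01  2.65886191e-03  1.76856491e-01]]]
```

View pics/c1.png

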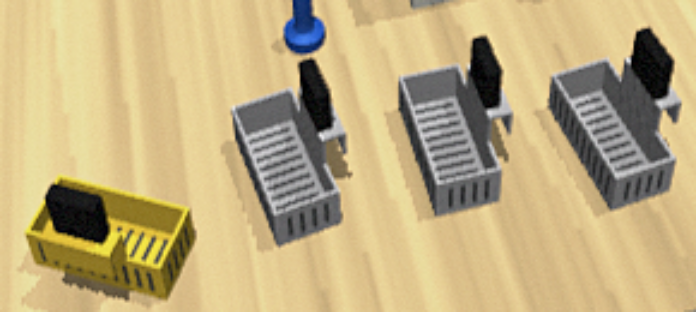

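The enlarged crop shows the three grey baskets at about (290,165), (450,140) and (610,130), with their hooks on the far side. They fit the description, and the yellow one at (115,245) is the decoy. Next I'll plan the plate pick.

```bash
cat >> h.py <<'E'
def plan(*wps):
    """wps: (x,y,z,yaw_deg) TCP, pointing down; prints one delta per waypoint in the frame of the pose before it"""
    s=observe(); p=np.array(s['position']); R=Rn.from_euler('xyz',s['tool_rot'])
    print('t',round(s['clock'],2),'p',p.round(4),'rpy',np.degrees(s['tool_rot']).round(1),'q',s['qpos'].round(2),'w',round(s['grip_width'],4),'F',np.round(s['force'],1))
    for w in wps:
        q=np.array(w[:3]); T=Rn.from_euler('xyz',[np.pi,0,np.radians(w[3])])
        print(w,'->',(R.inv().apply(q-p)*100).round(1).tolist(),(R.inv()*T).as_rotvec().round(3).tolist()); p,R=q,T
E
python3 - <<'E'
from h import *
c=viewer.camera_info('top'); R=np.array(c['R']);t=np.array(c['t']); C=-R.T@t
k=[]
for u,v in((122,209),(194,214),(182,325),(109,320)):
    r=R.T@np.array([(u-c['cx'])/c['fx'],(v-c['cy'])/c['fy'],1]); k.append((C+r*(.003-C[2])/r[2])[:2])
k=np.array(k);print(k,k.mean(0),cv2.minAreaRect((k*1000).astype(np.float32)))
plan((.345,.40,.26,172),(.475,.21,.26,187),(.602,.02,.26,187),(.602,.02,.166,187))
E
```

```text
[[0.61668689 0.45186179]
 [0.60259954 0.27632229]
 [0.33710278 0.2990629 ]
 [0.35017706 0.47268145]] [0.47664157 0.3749821 ] ((476.5743408203125, 374.48736572265625), (176.10345458984375, 267.3218078613281), 85.53314208984375)
t 0.1 p [0.2147 0.5867 0.2308] rpy [-179.9    0.   159.9] q [-1.29  0.52 -0.04  1.6   0.02  1.02 -0.11] w 0.0852 F [-0.2  0.1 -0.6]
(0.345, 0.4, 0.26, 172) -> [-18.7, -13.1, -2.9] [-0.001, -0.0, -0.211]
(0.475, 0.21, 0.26, 187) -> [-15.5, -17.0, -0.0] [0.0, 0.0, -0.262]
(0.602, 0.02, 0.26, 187) -> [-10.3, -20.4, -0.0] [0.0, 0.0, 0.0]
(0.602, 0.02, 0.166, 187) -> [0.0, -0.0, 9.4] [0.0, 0.0, 0.0]
```

Request:
play_rows:
  motion:
    - [-3.7,-2.6,-0.6,0,0,-0.04,1]
    - [-7.5,-5.2,-1.2,0,0,-0.08,1]
    - [-11.2,-7.8,-1.8,0,0,-0.13,1]
    - [-15,-10.4,-2.4,0,0,-0.17,1]
    - [-18.7,-13.1,-2.9,0,0,-0.21,1]

```text
clock: 0.6
position: [0.3462, 0.3979, 0.2605]
tool_rot: [-3.141, 0.0, 3.002]
force: [1.5, -0.7, -0.8]
grip_width: 0.0848
finger_force: 0.0
```

Request:
play_rows:
  motion:
    - [-3.1,-3.4,0,0,0,-0.05,1]
    - [-6.2,-6.8,0,0,0,-0.1,1]
    - [-9.3,-10.2,0,0,0,-0.16,1]
    - [-12.4,-13.6,0,0,0,-0.21,1]
    - [-15.5,-17,0,0,0,-0.26,1]

```text
clock: 1.1
position: [0.4756, 0.2078, 0.2603]
tool_rot: [3.142, -0.0, -3.02]
force: [0.4, 0.3, -0.1]
grip_width: 0.0856
finger_force: 0.0
```

Request:
play_rows:
  motion:
    - [-2,-4,0,0,0,0,1]
    - [-4,-8,0,0,0,0,1]
    - [-6,-12,0,0,0,0,1]
    - [-8.2,-16,0,0,0,0,1]
    - [-10.3,-20.4,0,0,0,0,1]

```text
clock: 1.6
position: [0.6022, 0.0181, 0.2601]
tool_rot: [3.141, -0.0, -3.022]
force: [0.6, 0.9, -0.2]
grip_width: 0.0858
finger_force: 0.0
```

```bash
python3 - <<'E'
from h import *
plan((.602,.0195,.166,187))
E
```

```text
t 1.6 p [0.6022 0.0181 0.2601] rpy [ 180.    -0.  -173.1] q [-0.18  0.46  0.08  1.63 -0.04  1.05  1.6 ] w 0.0858 F [ 0.6  0.9 -0.2]
(0.602, 0.0195, 0.166, 187) -> [0.0, 0.1, 9.4] [0.0, -0.0, -0.002]
```

Request:
play_rows:
  motion:
    - [0,0.1,3.5,0,0,0,1]
    - [0,0.1,6.5,0,0,0,0.8]
    - [0,0.1,8.5,0,0,0,0.5]
    - [0,0.1,9.4,0,0,0,0.2]
    - [0,0.1,9.4,0,0,0,0]
  squeeze: 80

```text
clock: 2.1
position: [0.6009, 0.0202, 0.1654]
tool_rot: [-3.142, -0.002, -3.022]
force: [0.1, 0.1, -0.4]
grip_width: 0.043
finger_force: 0.0
```

Request:
play_rows:
  motion:
    - [0,0,0,0,0,0,-0.5]
    - [0,0,0,0,0,0,-0.8]
    - [0,0,0,0,0,0,-0.8]
    - [0,0,-1,0,0,0,-0.8]
    - [0,0,-2,0,0,0,-0.8]

```text
clock: 2.6
position: [0.6012, 0.0201, 0.187]
tool_rot: [-3.141, -0.001, -3.022]
force: [-0.4, 0.2, -6.5]
grip_width: 0.0291
finger_force: 79.5
```

```bash
python3 - <<'E'
from h import *
plan((.602,.019,.25,187),(.54,.2,.25,182),(.4765,.375,.20,175.5),(.4765,.375,.02,175.5))
E
```

```text
t 2.6 p [0.6012 0.0201 0.187 ] rpy [-180.    -0.  -173.2] q [-0.18  0.53  0.07  1.71 -0.05  0.9   1.6 ] w 0.0291 F [-0.4  0.2 -6.5]
(0.602, 0.019, 0.25, 187) -> [-0.1, -0.1, -6.3] [-0.0, -0.001, -0.003]
(0.54, 0.2, 0.25, 182) -> [3.9, 18.7, 0.0] [0.0, -0.0, 0.087]
(0.4765, 0.375, 0.2, 175.5) -> [5.7, 17.7, 5.0] [0.0, -0.0, 0.113]
(0.4765, 0.375, 0.02, 175.5) -> [0.0, -0.0, 18.0] [0.0, 0.0, 0.0]
```

Request:
play_rows:
  motion:
    - [0,0,-1.5,0,0,0,-0.8]
    - [0,0,-3,0,0,0,-0.8]
    - [0,0,-4.5,0,0,0,-0.8]
    - [0,0,-5.8,0,0,0,-0.8]
    - [0,0,-6.3,0,0,0,-0.8]

```text
clock: 3.1
position: [0.6018, 0.0202, 0.2511]
tool_rot: [-3.142, 0.002, -3.023]
force: [-0.3, 0.8, -6.7]
grip_width: 0.0292
finger_force: 79.7
```

Request:
play_rows:
  motion:
    - [0.5,2.5,0,0,0,0.01,-0.8]
    - [1.3,6.5,0,0,0,0.03,-0.8]
    - [2.2,10.5,0,0,0,0.05,-0.8]
    - [3,14.5,0,0,0,0.07,-0.8]
    - [3.9,18.7,0,0,0,0.087,-0.8]

```text
clock: 3.6
position: [0.5397, 0.2024, 0.2493]
tool_rot: [-3.141, -0.0, -3.111]
force: [1.7, 0.5, -6.8]
grip_width: 0.0293
finger_force: 80.1
```

Request:
play_rows:
  motion:
    - [1.3,4,1,0,0,0.03,-0.8]
    - [2.6,8,2,0,0,0.05,-0.8]
    - [3.9,12,3,0,0,0.08,-0.8]
    - [5,15.5,4,0,0,0.1,-0.8]
    - [5.7,17.7,5,0,0,0.113,-0.8]

```text
clock: 4.1
position: [0.4759, 0.3794, 0.1987]
tool_rot: [3.141, -0.001, 3.063]
force: [0.1, -0.4, -7.3]
grip_width: 0.0289
finger_force: 80.2
```

Request:
play_rows:
  motion:
    - [0,0,3,0,0,0,-0.8]
    - [0,0,6,0,0,0,-0.8]
    - [0,0,9,0,0,0,-0.8]
    - [0,0,12,0,0,0,-0.8]
    - [0,0,14,0,0,0,-0.8]

```text
clock: 4.6
position: [0.477, 0.3758, 0.0571]
tool_rot: [-3.14, -0.002, 3.061]
force: [-0.1, -0.1, -6.6]
grip_width: 0.0288
finger_force: 80.1
```

```bash
python3 - <<'E'
from h import *
im,d=snap('top','top1');P=world('top',d)
m=(P[...,0]>.45)&(P[...,0]<.76)&(abs(P[...,1])<.25)&(P[...,2]>.143)&(P[...,2]<.156)
print('rim',rect(trim(P[m],.3)))
prints(im,P)
plan((.4765,.375,.0195,175.5))
E
```

```text
rim (array([596.2,  16.3]), array([181.3, 356. ]), 'long axis deg', -87.0)
print px [222. 286.] 78 top [0.4272 0.2035 0.0645] mid [0.4277 0.2033 0.0376]
print px [341. 288.] 78 top [ 0.4224 -0.0761  0.065 ] mid [ 0.4218 -0.0748  0.0402]
print px [384. 288.] 64 top [ 0.4196 -0.1755  0.0658] mid [ 0.421  -0.1754  0.0392]
print px [299. 291.] 91 top [0.4155 0.0233 0.0664] mid [0.4157 0.0217 0.0404]
t 4.65 p [0.476  0.375  0.0547] rpy [-179.8   -0.2  175.4] q [-0.78  0.72  0.03  1.77 -0.03  0.65  0.75] w 0.0287 F [ -2.2  -2.8 -11.5]
(0.4765, 0.375, 0.0195, 175.5) -> [-0.1, 0.0, 3.5] [-0.004, -0.004, -0.002]
```

View pics/top1.png

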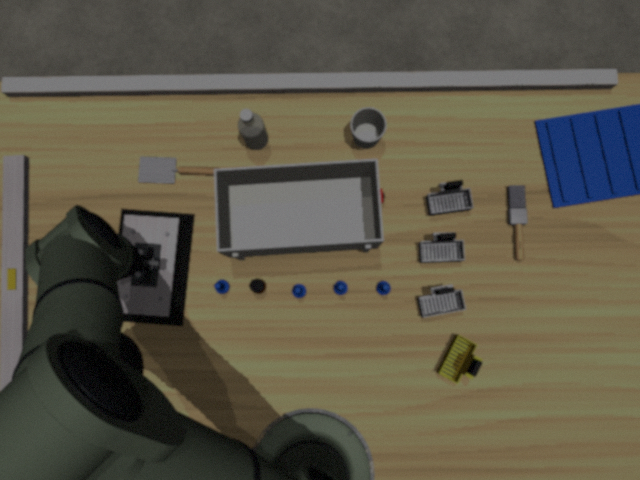

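The plate is held over the mat at about (152,267), and the tank rim is clear. The rim centre is at (0.596, 0.016) with yaw 3°. Now I'll lower the plate.

Request:
play_rows:
  motion:
    - [0,0,1,0,0,0,-0.8]
    - [0,0,2,0,0,0,-0.8]
    - [0,0,2.7,0,0,0,-0.8]
    - [0,0,3.2,0,0,0,-0.8]
    - [0,0,3.4,0,0,0,-0.8]

```text
clock: 5.15
position: [0.4778, 0.3764, 0.0251]
tool_rot: [-3.142, -0.0, 3.061]
force: [0.2, -0.7, -6.9]
grip_width: 0.0292
finger_force: 80.8
```

```bash
python3 - <<'E'
from h import *
plan((.4765,.375,.0185,175.5))
E
```

```text
t 5.15 p [0.4778 0.3764 0.0251] rpy [-180.    -0.   175.4] q [-0.78  0.77  0.02  1.78 -0.03  0.6   0.75] w 0.0292 F [ 0.2 -0.7 -6.9]
(0.4765, 0.375, 0.0185, 175.5) -> [0.1, -0.1, 0.7] [-0.0, -0.0, -0.002]
```

Request:
play_rows:
  motion:
    - [0.1,-0.1,0.2,0,0,0,-0.8]
    - [0.1,-0.1,0.3,0,0,0,-0.8]
    - [0.1,-0.1,0.4,0,0,0,-0.8]
    - [0.1,-0.1,0.5,0,0,0,-0.8]
    - [0.1,-0.1,0.5,0,0,0,-0.8]

```text
clock: 5.65
position: [0.4768, 0.3755, 0.0204]
tool_rot: [3.141, 0.0, 3.061]
force: [-0.6, -0.1, -6.7]
grip_width: 0.0293
finger_force: 81.0
```

Request:
play_rows:
  motion:
    - [0,0,0,0,0,0,-0.8]
    - [0,0,0.1,0,0,0,-0.8]
    - [0,0,0.1,0,0,0,-0.8]
    - [0,0,0.1,0,0,0,-0.8]
    - [0,0,0.1,0,0,0,-0.8]

```text
clock: 6.15
position: [0.4768, 0.3755, 0.0204]
tool_rot: [3.141, 0.0, 3.061]
force: [-5.2, -3.6, 14.4]
grip_width: 0.0291
finger_force: 83.6
```

The plate has landed, so I'll release it and retreat.

Request:
play_rows:
  motion:
    - [0,0,0,0,0,0,0]
    - [0,0,0,0,0,0,0.3]
    - [0,0,0,0,0,0,0.5]
    - [0,0,-2,0,0,0,0.5]
    - [0,0,-6,0,0,0,0.5]

```text
clock: 6.65
position: [0.4754, 0.3745, 0.0776]
tool_rot: [-3.138, -0.003, 3.061]
force: [0.2, 0.5, 0.8]
grip_width: 0.0641
finger_force: 0.0
```

```bash
python3 - <<'E'
from h import *
# far basket grip (.6498,-.3333) hook yaw 7.5 -> tool yaw 97.5
plan((.477,.375,.25,175.5),(.54,.19,.28,142),(.58,-.03,.28,108),(.62,-.20,.28,97.5),(.6495,-.333,.20,97.5),(.6495,-.333,.073,97.5))
E
```

```text
t 6.65 p [0.4754 0.3745 0.0776] rpy [-179.8   -0.2  175.4] q [-0.79  0.69  0.03  1.77 -0.03  0.69  0.75] w 0.0641 F [0.2 0.5 0.8]
(0.477, 0.375, 0.25, 175.5) -> [-0.1, 0.0, -17.2] [-0.003, -0.003, -0.002]
(0.54, 0.19, 0.28, 142) -> [-7.7, -17.9, -3.0] [0.0, -0.0, 0.585]
(0.58, -0.03, 0.28, 108) -> [-16.7, -14.9, -0.0] [0.0, -0.0, 0.593]
(0.62, -0.2, 0.28, 97.5) -> [-17.4, -1.4, -0.0] [-0.0, -0.0, 0.183]
(0.6495, -0.333, 0.2, 97.5) -> [-13.6, 1.2, 8.0] [0.0, 0.0, 0.0]
(0.6495, -0.333, 0.073, 97.5) -> [0.0, -0.0, 12.7] [0.0, 0.0, 0.0]
```

Request:
play_rows:
  motion:
    - [0,0,-4,0,0,0,0.5]
    - [0,0,-8,0,0,0,0.5]
    - [0,0,-12,0,0,0,0.5]
    - [0,0,-15,0,0,0,0.5]
    - [0,0,-17.2,0,0,0,0.5]

```text
clock: 7.15
position: [0.4771, 0.3757, 0.2538]
tool_rot: [3.14, 0.002, 3.061]
force: [0.7, 0.1, 0.3]
grip_width: 0.0643
finger_force: 0.0
```

Request:
play_rows:
  motion:
    - [-1.5,-3.6,-0.6,0,0,0.12,0.5]
    - [-3,-7.2,-1.2,0,0,0.24,0.5]
    - [-4.6,-10.7,-1.8,0,0,0.36,0.5]
    - [-6.2,-14.3,-2.4,0,0,0.48,0.5]
    - [-7.7,-17.9,-3,0,0,0.585,0.5]

```text
clock: 7.65
position: [0.5394, 0.1893, 0.2817]
tool_rot: [3.141, 0.0, 2.471]
force: [0.3, 0.1, 0.5]
grip_width: 0.0638
finger_force: 0.0
```

Request:
play_rows:
  motion:
    - [-3.3,-3,0,0,0,0.12,0.5]
    - [-6.7,-6,0,0,0,0.24,0.5]
    - [-10,-9,0,0,0,0.36,0.5]
    - [-13.3,-12,0,0,0,0.48,0.5]
    - [-16.7,-14.9,0,0,0,0.593,0.5]

```text
clock: 8.15
position: [0.5783, -0.0313, 0.2816]
tool_rot: [3.141, -0.0, 1.878]
force: [0.8, -0.6, 0.0]
grip_width: 0.0645
finger_force: 0.0
```

Request:
play_rows:
  motion:
    - [-3.5,-0.3,0,0,0,0.04,0.5]
    - [-7,-0.6,0,0,0,0.08,0.5]
    - [-10.5,-0.9,0,0,0,0.12,0.5]
    - [-14,-1.2,0,0,0,0.16,0.5]
    - [-17.4,-1.4,0,0,0,0.183,0.5]

```text
clock: 8.65
position: [0.6185, -0.2009, 0.2813]
tool_rot: [3.141, 0.0, 1.698]
force: [0.4, 1.5, 0.1]
grip_width: 0.0637
finger_force: 0.0
```

Request:
play_rows:
  motion:
    - [-3.5,0.3,1.5,0,0,0,0.2]
    - [-7,0.6,3,0,0,0,0.2]
    - [-10.5,0.9,5,0,0,0,0.2]
    - [-13.6,1.2,7,0,0,0,0.2]
    - [-13.6,1.2,8,0,0,0,0.2]

```text
clock: 9.15
position: [0.6462, -0.3372, 0.1988]
tool_rot: [-3.139, 0.001, 1.695]
force: [0.2, 0.0, -0.1]
grip_width: 0.0516
finger_force: 0.0
```

```bash
python3 - <<'E'
from h import *
im,d=snap('top','top2')
plan((.6495,-.333,.073,97.5))
print(Rn.from_euler('xyz',observe()['tool_rot']).as_matrix().round(2))
E
```

```text
t 9.2 p [ 0.6463 -0.3344  0.1978] rpy [-1.798e+02 -1.000e-01  9.720e+01] q [ 0.16  0.77  0.44  1.33 -0.33  1.12  0.76] w 0.0511 F [-0.1  0.6 -1.7]
(0.6495, -0.333, 0.073, 97.5) -> [0.1, 0.4, 12.5] [-0.003, -0.001, -0.005]
[[-0.13  0.99 -0.  ]
 [ 0.99  0.13  0.  ]
 [ 0.   -0.   -1.  ]]
```

Request:
play_rows:
  motion:
    - [0.1,0.4,3,0,0,0,0.2]
    - [0.1,0.4,6,0,0,0,0.2]
    - [0.1,0.4,9,0,0,0,0.2]
    - [0.1,0.4,11.5,0,0,0,0.2]
    - [0.1,0.4,12.5,0,0,0,0.2]
  squeeze: 60

```text
clock: 9.7
position: [0.6511, -0.3295, 0.0744]
tool_rot: [-3.14, -0.002, 1.701]
force: [-0.4, 0.3, 0.9]
grip_width: 0.0512
finger_force: 0.0
```

Request:
play_rows:
  motion:
    - [0,0,0,0,0,0,-0.4]
    - [0,0,0,0,0,0,-1]
    - [0,0,0,0,0,0,-1]
    - [0,0,0,0,0,0,-1]
    - [0,0,0,0,0,0,-1]

```text
clock: 10.2
position: [0.652, -0.3317, 0.0783]
tool_rot: [3.14, 0.001, 1.7]
force: [-3.3, 1.9, 7.0]
grip_width: 0.011
finger_force: 58.8
```

Request:
play_rows:
  motion:
    - [0,0,-2,0,0,0,-1]
    - [0,0,-5,0,0,0,-1]
    - [0,0,-9,0,0,0,-1]
    - [0,0,-13,0,0,0,-1]
    - [0,0,-17,0,0,0,-1]

```text
clock: 10.7
position: [0.6515, -0.3312, 0.2493]
tool_rot: [3.14, 0.001, 1.7]
force: [0.3, -0.4, -1.7]
grip_width: 0.0107
finger_force: 58.9
```

```bash
python3 - <<'E'
from h import *
im,d=snap('side','side1'); c=cv2.resize(im[100:420,290:560],None,fx=1.8,fy=1.8); cv2.imwrite('pics/c2.png',c[:,:,::-1])
plan()
E
```

```text
t 10.75 p [ 0.6533 -0.3327  0.2566] rpy [179.5   0.3  97.4] q [ 0.15  0.72  0.46  1.26 -0.32  1.21  0.74] w 0.0111 F [ 0.6 -1.1  5.4]
```

View pics/c2.png

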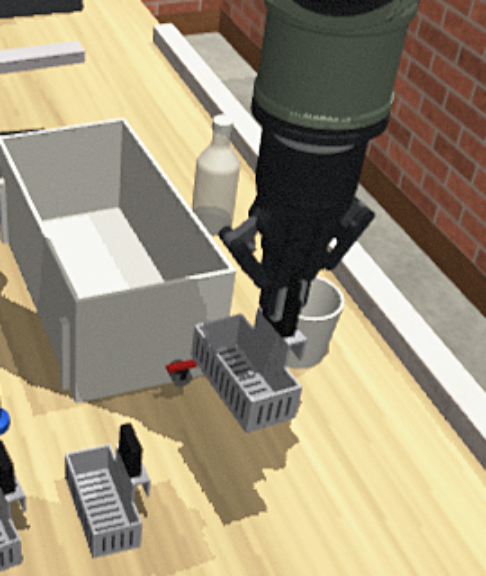

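The basket is held level by its grip at about (285,300) in the crop. Next I'll fit the far rim precisely and move over the left slot.

```bash
python3 - <<'E'
from h import *
z=np.load('pics/top1.npz');P=world('top',z['d'])
c,s=np.cos(np.radians(3)),np.sin(np.radians(3))
Q=P.copy();dx=P[...,0]-.596;dy=P[...,1]-.0163;Q[...,0]=c*dx+s*dy;Q[...,1]=-s*dx+c*dy
m=(abs(Q[...,2]-.151)<.008)&(abs(Q[...,0]-.0875)<.012)&(abs(Q[...,1])<.165)
q=Q[m];print(len(q),q.mean(0),np.percentile(q[:,0],[2,50,98]));print(np.polyfit(q[:,1],q[:,0],1))
m=(abs(Q[...,2]-.151)<.008)&(abs(Q[...,0]+.0875)<.012)&(abs(Q[...,1])<.165);q=Q[m];print(q.mean(0),np.polyfit(q[:,1],q[:,0],1))
plan((.653,-.333,.29,97.4),(.665,-.17,.29,95),(.671,-.02,.29,93),(.674,.127,.27,93))
E
```

```text
481 [ 0.08703757 -0.00069847  0.14938405] [0.08416438 0.08685482 0.09059196]
[-0.00066265  0.08703711]
[-0.08756605 -0.00137161  0.14953553] [-0.00138402 -0.08756795]
t 10.75 p [ 0.6533 -0.3327  0.2566] rpy [179.5   0.3  97.4] q [ 0.15  0.72  0.46  1.26 -0.32  1.21  0.74] w 0.0111 F [ 0.6 -1.1  5.4]
(0.653, -0.333, 0.29, 97.4) -> [-0.0, -0.0, -3.3] [0.008, 0.005, -0.0]
(0.665, -0.17, 0.29, 95) -> [16.0, 3.3, 0.0] [0.0, -0.0, 0.042]
(0.671, -0.02, 0.29, 93) -> [14.9, 1.9, 0.0] [0.0, -0.0, 0.035]
(0.674, 0.127, 0.27, 93) -> [14.7, 1.1, 2.0] [0.0, 0.0, 0.0]
```

Request:
play_rows:
  motion:
    - [0,0,-1,0,0,0,-1]
    - [0,0,-2,0,0,0,-1]
    - [0,0,-3,0,0,0,-1]
    - [0,0,-3.5,0,0,0,-1]
    - [0,0,-3.5,0,0,0,-1]

```text
clock: 11.25
position: [0.6517, -0.3314, 0.2816]
tool_rot: [3.141, 0.0, 1.7]
force: [-0.6, 0.8, -2.0]
grip_width: 0.0115
finger_force: 58.9
```

Request:
play_rows:
  motion:
    - [2,0.4,0,0,0,0.01,-1]
    - [5.5,1.1,0,0,0,0.02,-1]
    - [9,1.9,0,0,0,0.03,-1]
    - [12.5,2.6,0,0,0,0.04,-1]
    - [16,3.3,0,0,0,0.042,-1]

```text
clock: 11.75
position: [0.6635, -0.1668, 0.2805]
tool_rot: [-3.141, -0.0, 1.657]
force: [0.9, 0.9, -2.7]
grip_width: 0.011
finger_force: 59.0
```

Request:
play_rows:
  motion:
    - [3,0.4,0,0,0,0.01,-1]
    - [6,0.8,0,0,0,0.02,-1]
    - [9,1.2,0,0,0,0.03,-1]
    - [12,1.6,0,0,0,0.035,-1]
    - [14.9,1.9,0,0,0,0.035,-1]

```text
clock: 12.25
position: [0.6695, -0.0168, 0.2806]
tool_rot: [-3.141, -0.0, 1.623]
force: [0.9, 0.4, -4.4]
grip_width: 0.011
finger_force: 58.9
```

Request:
play_rows:
  motion:
    - [3.5,0.3,0,0,0,0,-1]
    - [7,0.6,0.5,0,0,0,-1]
    - [10.5,0.9,1,0,0,0,-1]
    - [13,1,1.5,0,0,0,-1]
    - [14.7,1.1,2,0,0,0,-1]

```text
clock: 12.75
position: [0.6726, 0.1315, 0.2602]
tool_rot: [-3.14, -0.0, 1.625]
force: [-0.0, 0.3, -1.8]
grip_width: 0.011
finger_force: 59.0
```

Request:
play_rows:
  motion:
    - [0,0,0.5,0,0,0,-1]
    - [0,0,1,0,0,0,-1]
    - [0,0,1,0,0,0,-1]
    - [0,0,1,0,0,0,-1]
    - [0,0,1,0,0,0,-1]

```text
clock: 13.25
position: [0.6733, 0.1283, 0.2517]
tool_rot: [3.141, 0.0, 1.622]
force: [0.4, 0.3, -3.2]
grip_width: 0.0109
finger_force: 58.9
```

```bash
python3 - <<'E'
from h import *
im,d=snap('side','side2'); c=cv2.resize(im[60:340,260:520],None,fx=2,fy=2); cv2.imwrite('pics/c3.png',c[:,:,::-1])
plan((.6740,.1275,.235,93),(.6740,.1275,.175,93))
E
```

```text
t 13.3 p [0.6733 0.1285 0.2517] rpy [180.    0.   92.9] q [-0.55  0.65  0.47  1.42 -0.31  1.15  0.01] w 0.0111 F [-0.2 -0.1 -0.8]
(0.674, 0.1275, 0.235, 93) -> [-0.1, 0.1, 1.7] [0.0, 0.0, -0.001]
(0.674, 0.1275, 0.175, 93) -> [0.0, -0.0, 6.0] [0.0, 0.0, 0.0]
```

View pics/c3.png

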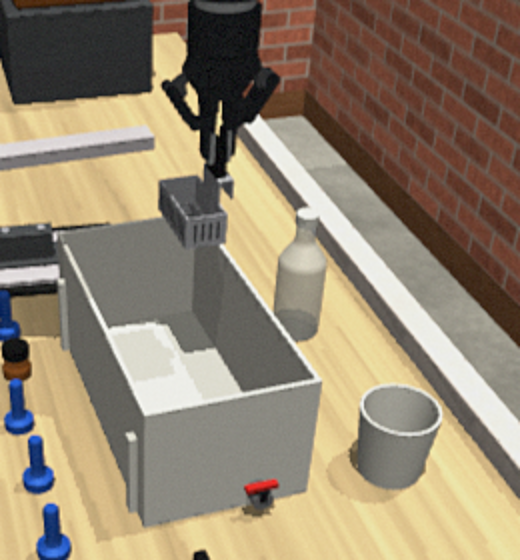

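Request:
play_rows:
  motion:
    - [-0.1,0.1,1.7,0,0,0,-1]
    - [-0.1,0.1,3.4,0,0,0,-1]
    - [-0.1,0.1,5,0,0,0,-1]
    - [-0.1,0.1,6,0,0,0,-1]
    - [-0.1,0.1,6.3,0,0,0,-1]

```text
clock: 13.8
position: [0.6737, 0.1281, 0.1872]
tool_rot: [-3.14, 0.0, 1.623]
force: [-0.3, 0.3, -1.3]
grip_width: 0.011
finger_force: 58.8
```

Request:
play_rows:
  motion:
    - [0,0,0.4,0,0,0,-1]
    - [0,0,0.8,0,0,0,-1]
    - [0,0,1.2,0,0,0,-1]
    - [0,0,1.6,0,0,0,-1]
    - [0,0,1.6,0,0,0,-1]

```text
clock: 14.3
position: [0.6739, 0.1282, 0.1718]
tool_rot: [-3.141, 0.0, 1.623]
force: [0.1, -0.1, -2.1]
grip_width: 0.0107
finger_force: 58.8
```

```bash
python3 - <<'E'
from h import *
im,d=snap('side','side3'); c=cv2.resize(im[130:230,310:430],None,fx=4,fy=4); cv2.imwrite('pics/c4.png',c[:,:,::-1])
plan((.6740,.1275,.165,93))
E
```

```text
t 14.35 p [0.6741 0.1281 0.1721] rpy [-180.    0.   93.] q [-0.53  0.72  0.44  1.49 -0.34  1.    0.04] w 0.0112 F [ 0.4  0.2 -2.3]
(0.674, 0.1275, 0.165, 93) -> [-0.1, -0.0, 0.7] [-0.0, 0.0, -0.0]
```

View pics/c4.png

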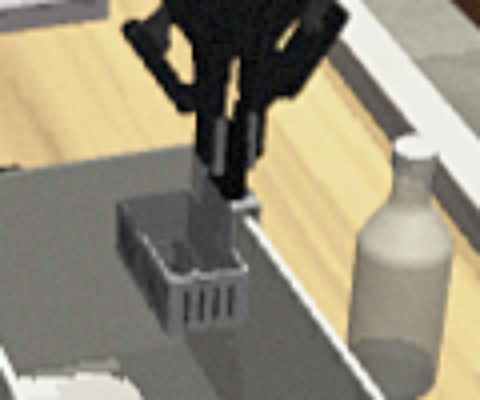

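The bend at (245,205) straddles the white rim, the basket body is inside, and no side force shows. I'll lower slowly to contact.

Request:
play_rows:
  motion:
    - [0,0,0.2,0,0,0,-1]
    - [0,0,0.4,0,0,0,-1]
    - [0,0,0.6,0,0,0,-1]
    - [0,0,0.7,0,0,0,-1]
    - [0,0,0.7,0,0,0,-1]

```text
clock: 14.85
position: [0.6742, 0.1282, 0.1663]
tool_rot: [3.141, -0.0, 1.623]
force: [-6.0, -0.9, 12.7]
grip_width: 0.0109
finger_force: 61.1
```

Request:
play_rows:
  motion:
    - [0,0,0.1,0,0,0,-1]
    - [0,0,0.2,0,0,0,-1]
    - [0,0,0.2,0,0,0,-1]
    - [0,0,0.2,0,0,0,-1]
    - [0,0,0.2,0,0,0,-1]

```text
clock: 15.35
position: [0.6744, 0.1282, 0.1662]
tool_rot: [3.14, -0.001, 1.623]
force: [-16.3, -0.7, 36.7]
grip_width: 0.0108
finger_force: 64.7
```

Request:
play_rows:
  motion:
    - [0,0,-0.2,0,0,0,-1]
    - [0,0,-0.2,0,0,0,-0.6]
    - [0,0,-0.2,0,0,0,-0.3]
    - [0,0,-0.2,0,0,0,0]
    - [0,0,-0.2,0,0,0,0.1]

```text
clock: 15.85
position: [0.6741, 0.1281, 0.165]
tool_rot: [-3.141, 0.0, 1.623]
force: [0.0, -0.4, -0.3]
grip_width: 0.047
finger_force: 0.0
```

Request:
play_rows:
  motion:
    - [0,0,-1,0,0,0,0.1]
    - [0,0,-3,0,0,0,0.1]
    - [0,0,-6,0,0,0,0.1]
    - [0,0,-9,0,0,0,0.1]
    - [0,0,-11,0,0,0,0.1]

```text
clock: 16.35
position: [0.6746, 0.128, 0.2783]
tool_rot: [3.139, -0.0, 1.622]
force: [-0.4, -0.1, -0.5]
grip_width: 0.0466
finger_force: 0.0
```

```bash
python3 - <<'E'
from h import *
im,d=snap('top','top3');P=world('top',d); cv2.imwrite('pics/c5.png',cv2.resize(im[120:340,190:490],None,fx=2.6,fy=2.6)[:,:,::-1])
for v0,v1 in((228,268),(282,322)):
    b=P[v0:v1,410:480].reshape(-1,3);b=b[(b[:,2]>.085)&(b[:,2]<.12)];print('grip',rect(b))
prints(im,P)
plan((.64,-.04,.27,92),(.5314,-.24,.2,90.5),(.5314,-.3128,.15,90.5),(.5314,-.3128,.077,90.5))
E
```

```text
grip (array([ 531.9, -313.2]), array([11.8, 36.3]), 'long axis deg', -86.9)
grip (array([ 410.4, -304.7]), array([11.9, 36.1]), 'long axis deg', -79.3)
print px [341. 288.] 93 top [ 0.4225 -0.0768  0.0677] mid [ 0.4218 -0.076   0.0408]
print px [384. 288.] 77 top [ 0.4212 -0.1767  0.0646] mid [ 0.4209 -0.176   0.0386]
print px [299. 291.] 99 top [0.416  0.0216 0.0639] mid [0.4156 0.0218 0.037 ]
t 16.4 p [0.6755 0.128  0.2811] rpy [ 1.797e+02 -1.000e-01  9.300e+01] q [-0.55  0.63  0.48  1.38 -0.3   1.2   0.01] w 0.0473 F [0.3 0.2 3.8]
(0.64, -0.04, 0.27, 92) -> [-16.6, -4.4, 1.1] [0.005, -0.001, 0.017]
(0.5314, -0.24, 0.2, 90.5) -> [-19.6, -11.6, 7.0] [0.0, -0.0, 0.026]
(0.5314, -0.3128, 0.15, 90.5) -> [-7.3, -0.1, 5.0] [0.0, 0.0, 0.0]
(0.5314, -0.3128, 0.077, 90.5) -> [0.0, -0.0, 7.3] [0.0, 0.0, 0.0]
```

View pics/c5.png

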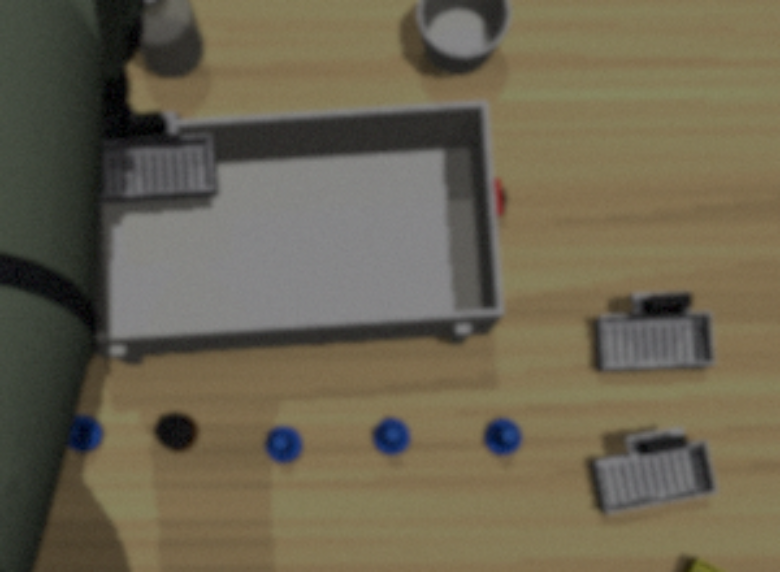

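Basket 1 hangs at the left end of the far wall, at about (150,165) in the crop. Next is the middle basket.

Request:
play_rows:
  motion:
    - [-3.3,-0.9,0.2,0,0,0.003,0.2]
    - [-6.6,-1.8,0.4,0,0,0.006,0.2]
    - [-10,-2.7,0.7,0,0,0.01,0.2]
    - [-13.3,-3.5,0.9,0,0,0.014,0.2]
    - [-16.6,-4.4,1.1,0,0,0.017,0.2]

```text
clock: 16.9
position: [0.6385, -0.0412, 0.2648]
tool_rot: [3.141, 0.0, 1.606]
force: [-0.2, -0.2, 0.5]
grip_width: 0.0514
finger_force: 0.0
```

Request:
play_rows:
  motion:
    - [-3.9,-2.3,1,0,0,0.005,0.2]
    - [-7.8,-4.6,2,0,0,0.01,0.2]
    - [-11.7,-7,3,0,0,0.015,0.2]
    - [-15.6,-9.3,5,0,0,0.02,0.2]
    - [-19.6,-11.6,7,0,0,0.018,0.2]

```text
clock: 17.4
position: [0.5291, -0.2409, 0.1946]
tool_rot: [3.14, 0.0, 1.588]
force: [1.4, -1.6, -0.0]
grip_width: 0.0513
finger_force: 0.0
```

Request:
play_rows:
  motion:
    - [-3,0,2,0,0,0,0.2]
    - [-6,0,4,0,0,0,0.2]
    - [-7.3,0,5,0,0,0,0.2]
    - [-7.3,0,5,0,0,0,0.2]
    - [-7.3,0,5,0,0,0,0.2]

```text
clock: 17.9
position: [0.5314, -0.3119, 0.1449]
tool_rot: [3.141, -0.0, 1.588]
force: [-0.6, 0.3, 0.6]
grip_width: 0.0513
finger_force: 0.0
```

```bash
python3 - <<'E'
from h import *
plan((.5316,-.3128,.078,91))
E
```

```text
t 17.9 p [ 0.5314 -0.3119  0.1449] rpy [180.  -0.  91.] q [ 0.14  0.66  0.45  1.72 -0.36  0.85  0.76] w 0.0513 F [-0.6  0.3  0.6]
(0.5316, -0.3128, 0.078, 91) -> [-0.1, 0.0, 6.7] [0.0, -0.0, -0.0]
```

Request:
play_rows:
  motion:
    - [0,0,2,0,0,0,0.2]
    - [0,0,4,0,0,0,0.2]
    - [0,0,5.5,0,0,0,0.2]
    - [0,0,6.5,0,0,0,0.2]
    - [0,0,6.7,0,0,0,0.2]
  squeeze: 60

```text
clock: 18.4
position: [0.5311, -0.3119, 0.0768]
tool_rot: [-3.141, -0.001, 1.589]
force: [-0.2, -0.4, 0.4]
grip_width: 0.0511
finger_force: 0.0
```

Request:
play_rows:
  motion:
    - [0,0,0,0,0,0,-0.4]
    - [0,0,0,0,0,0,-1]
    - [0,0,0,0,0,0,-1]
    - [0,0,0,0,0,0,-1]
    - [0,0,0,0,0,0,-1]

```text
clock: 18.9
position: [0.5316, -0.3127, 0.078]
tool_rot: [3.14, 0.0, 1.588]
force: [2.2, -0.8, 5.5]
grip_width: 0.011
finger_force: 61.1
```

Request:
play_rows:
  motion:
    - [0,0,-2,0,0,0,-1]
    - [0,0,-6,0,0,0,-1]
    - [0,0,-10.5,0,0,0,-1]
    - [0,0,-15,0,0,0,-1]
    - [0,0,-19,0,0,0,-1]

```text
clock: 19.4
position: [0.5307, -0.3126, 0.2697]
tool_rot: [3.141, 0.0, 1.587]
force: [0.3, 0.5, -2.1]
grip_width: 0.0107
finger_force: 60.1
```

```bash
python3 - <<'E'
from h import *
plan((.60,-.2,.285,92),(.66,-.06,.285,93),(.6796,.0207,.26,93),(.6796,.0207,.19,93))
E
```

```text
t 19.4 p [ 0.5307 -0.3126  0.2697] rpy [180.   0.  91.] q [ 0.09  0.52  0.52  1.6  -0.28  1.1   0.7 ] w 0.0107 F [ 0.3  0.5 -2.1]
(0.6, -0.2, 0.285, 92) -> [11.1, 7.1, -1.5] [0.0, 0.0, -0.018]
(0.66, -0.06, 0.285, 93) -> [13.8, 6.5, 0.0] [0.0, 0.0, -0.017]
(0.6796, 0.0207, 0.26, 93) -> [8.0, 2.4, 2.5] [0.0, 0.0, 0.0]
(0.6796, 0.0207, 0.19, 93) -> [0.0, -0.0, 7.0] [0.0, 0.0, 0.0]
```

Request:
play_rows:
  motion:
    - [2,1.3,-0.3,0,0,0,-1]
    - [4.5,2.9,-0.6,0,0,0,-1]
    - [7,4.5,-1,0,0,-0.01,-1]
    - [9.5,6.1,-1.3,0,0,-0.018,-1]
    - [11.1,7.1,-1.5,0,0,-0.018,-1]

```text
clock: 19.9
position: [0.6011, -0.1981, 0.2824]
tool_rot: [-3.141, -0.001, 1.608]
force: [-0.9, 0.4, -1.6]
grip_width: 0.0107
finger_force: 60.1
```

Request:
play_rows:
  motion:
    - [2.5,1.2,0,0,0,0,-1]
    - [5.5,2.6,0,0,0,0,-1]
    - [8.5,4,0,0,0,-0.01,-1]
    - [11.5,5.4,0,0,0,-0.017,-1]
    - [13.8,6.5,0,0,0,-0.017,-1]

```text
clock: 20.4
position: [0.6607, -0.0584, 0.2821]
tool_rot: [-3.141, -0.0, 1.624]
force: [-0.4, -0.7, -1.9]
grip_width: 0.0109
finger_force: 60.1
```

Request:
play_rows:
  motion:
    - [2.5,0.8,0.3,0,0,0,-1]
    - [5,1.6,1,0,0,0,-1]
    - [7,2.1,1.8,0,0,0,-1]
    - [8,2.4,2.5,0,0,0,-1]
    - [8,2.4,2.5,0,0,0,-1]

```text
clock: 20.9
position: [0.6797, 0.0221, 0.256]
tool_rot: [-3.14, -0.0, 1.624]
force: [0.5, 0.2, -1.5]
grip_width: 0.0108
finger_force: 60.0
```

```bash
python3 - <<'E'
from h import *
im,d=snap('side','side4')
plan((.6796,.0207,.19,93),(.6796,.0207,.172,93))
E
```

```text
t 20.95 p [0.6798 0.0205 0.2569] rpy [-179.9    0.    93. ] q [-0.4   0.64  0.47  1.43 -0.3   1.15  0.17] w 0.0109 F [-1.6 -0.3 -1.4]
(0.6796, 0.0207, 0.19, 93) -> [0.0, -0.0, 6.7] [-0.001, 0.001, -0.0]
(0.6796, 0.0207, 0.172, 93) -> [0.0, -0.0, 1.8] [0.0, 0.0, 0.0]
```

Request:
play_rows:
  motion:
    - [0,0,2,0,0,0,-1]
    - [0,0,4,0,0,0,-1]
    - [0,0,5.5,0,0,0,-1]
    - [0,0,6.5,0,0,0,-1]
    - [0,0,6.7,0,0,0,-1]

```text
clock: 21.45
position: [0.6798, 0.0203, 0.1896]
tool_rot: [-3.14, 0.0, 1.622]
force: [0.4, -0.6, -1.3]
grip_width: 0.0105
finger_force: 60.0
```

Request:
play_rows:
  motion:
    - [0,0,0.5,0,0,0,-1]
    - [0,0,1,0,0,0,-1]
    - [0,0,1.5,0,0,0,-1]
    - [0,0,1.8,0,0,0,-1]
    - [0,0,1.8,0,0,0,-1]

```text
clock: 21.95
position: [0.68, 0.021, 0.172]
tool_rot: [-3.141, 0.0, 1.623]
force: [-0.4, -0.7, -1.3]
grip_width: 0.011
finger_force: 60.2
```

Request:
play_rows:
  motion:
    - [0,0,0.2,0,0,0,-1]
    - [0,0,0.4,0,0,0,-1]
    - [0,0,0.5,0,0,0,-1]
    - [0,0,0.6,0,0,0,-1]
    - [0,0,0.6,0,0,0,-1]

```text
clock: 22.45
position: [0.6801, 0.021, 0.1663]
tool_rot: [-3.141, -0.0, 1.623]
force: [0.4, -0.1, -1.7]
grip_width: 0.0105
finger_force: 60.2
```

Request:
play_rows:
  motion:
    - [0,0,0.1,0,0,0,-1]
    - [0,0,0.1,0,0,0,-1]
    - [0,0,0.2,0,0,0,-1]
    - [0,0,0.2,0,0,0,-1]
    - [0,0,0.2,0,0,0,-1]

```text
clock: 22.95
position: [0.6804, 0.021, 0.1658]
tool_rot: [3.141, -0.0, 1.623]
force: [-7.7, 1.1, 17.6]
grip_width: 0.0107
finger_force: 62.8
```

Basket 2 is seated. I'll release it and fetch basket 3.

Request:
play_rows:
  motion:
    - [0,0,-0.1,0,0,0,-0.8]
    - [0,0,-0.1,0,0,0,-0.5]
    - [0,0,-0.1,0,0,0,0]
    - [0,0,-0.1,0,0,0,0.1]
    - [0,0,-0.5,0,0,0,0.2]

```text
clock: 23.45
position: [0.6799, 0.0209, 0.169]
tool_rot: [-3.141, 0.0, 1.623]
force: [-0.9, 0.1, -0.2]
grip_width: 0.0512
finger_force: 0.0
```

Request:
play_rows:
  motion:
    - [0,0,-1.5,0,0,0,0.2]
    - [0,0,-4,0,0,0,0.2]
    - [0,0,-7,0,0,0,0.2]
    - [0,0,-9,0,0,0,0.2]
    - [0,0,-10,0,0,0,0.2]

```text
clock: 23.95
position: [0.6808, 0.0208, 0.2725]
tool_rot: [3.138, -0.0, 1.623]
force: [-0.4, -0.2, -0.4]
grip_width: 0.0508
finger_force: 0.0
```

```bash
python3 - <<'E'
from h import *
plan((.58,-.13,.25,97),(.47,-.25,.2,100.5),(.4104,-.3045,.15,100.5),(.4104,-.3045,.078,100.5))
E
```

```text
t 23.95 p [0.6808 0.0208 0.2725] rpy [179.8  -0.   93. ] q [-0.4   0.62  0.48  1.41 -0.3   1.18  0.17] w 0.0508 F [-0.4 -0.2 -0.4]
(0.58, -0.13, 0.25, 97) -> [-14.5, -10.9, 2.2] [0.003, -0.0, -0.07]
(0.47, -0.25, 0.2, 100.5) -> [-10.6, -12.4, 5.0] [0.0, 0.0, -0.061]
(0.4104, -0.3045, 0.15, 100.5) -> [-4.3, -6.9, 5.0] [0.0, 0.0, 0.0]
(0.4104, -0.3045, 0.078, 100.5) -> [0.0, -0.0, 7.2] [0.0, 0.0, 0.0]
```

Request:
play_rows:
  motion:
    - [-3,-2.2,0.4,0,0,-0.01,0.2]
    - [-6,-4.4,0.8,0,0,-0.03,0.2]
    - [-9,-6.6,1.3,0,0,-0.05,0.2]
    - [-12,-8.8,1.8,0,0,-0.07,0.2]
    - [-14.5,-10.9,2,0,0,-0.07,0.2]

```text
clock: 24.45
position: [0.5774, -0.1311, 0.2492]
tool_rot: [-3.141, 0.0, 1.693]
force: [-0.3, -0.0, 0.1]
grip_width: 0.0511
finger_force: 0.0
```

Request:
play_rows:
  motion:
    - [-2.1,-2.5,0.8,0,0,-0.01,0.2]
    - [-4.2,-5,1.8,0,0,-0.03,0.2]
    - [-6.3,-7.5,2.8,0,0,-0.05,0.2]
    - [-8.4,-10,4,0,0,-0.06,0.2]
    - [-10.6,-12.4,5,0,0,-0.061,0.2]

```text
clock: 24.95
position: [0.4674, -0.2505, 0.1991]
tool_rot: [-3.141, -0.0, 1.754]
force: [-0.2, -0.7, -0.9]
grip_width: 0.0514
finger_force: 0.0
```

Request:
play_rows:
  motion:
    - [-1.5,-2.5,1.5,0,0,0,0.2]
    - [-3,-5,3,0,0,0,0.2]
    - [-4.3,-6.9,4.5,0,0,0,0.2]
    - [-4.3,-6.9,5,0,0,0,0.2]
    - [-4.3,-6.9,5,0,0,0,0.2]

```text
clock: 25.45
position: [0.4083, -0.3046, 0.1491]
tool_rot: [-3.141, -0.001, 1.753]
force: [1.3, 0.9, -0.2]
grip_width: 0.0515
finger_force: 0.0
```

```bash
python3 - <<'E'
from h import *
plan((.4104,-.3045,.078,100.5))
E
```

```text
t 25.45 p [ 0.4083 -0.3046  0.1491] rpy [-180.    -0.   100.4] q [ 0.2   0.49  0.43  1.99 -0.31  0.72  1.01] w 0.0515 F [ 1.3  0.9 -0.2]
(0.4104, -0.3045, 0.078, 100.5) -> [-0.0, 0.2, 7.1] [-0.001, -0.001, -0.001]
```

Request:
play_rows:
  motion:
    - [0,0.2,2,0,0,0,0.2]
    - [0,0.2,4,0,0,0,0.2]
    - [0,0.2,5.7,0,0,0,0.2]
    - [0,0.2,6.9,0,0,0,0.2]
    - [0,0.2,7.1,0,0,0,0.2]

```text
clock: 25.95
position: [0.4109, -0.3036, 0.0777]
tool_rot: [-3.141, -0.001, 1.755]
force: [-0.6, -0.5, -0.6]
grip_width: 0.0514
finger_force: 0.0
```

Request:
play_rows:
  motion:
    - [0,0,0,0,0,0,-0.4]
    - [0,0,0,0,0,0,-1]
    - [0,0,0,0,0,0,-1]
    - [0,0,0,0,0,0,-1]
    - [0,0,0,0,0,0,-1]

```text
clock: 26.45
position: [0.4109, -0.3045, 0.0793]
tool_rot: [3.141, 0.001, 1.754]
force: [-0.9, 1.3, 8.5]
grip_width: 0.0109
finger_force: 59.1
```

Request:
play_rows:
  motion:
    - [0,0,-2,0,0,0,-1]
    - [0,0,-6,0,0,0,-1]
    - [0,0,-10.5,0,0,0,-1]
    - [0,0,-15,0,0,0,-1]
    - [0,0,-19,0,0,0,-1]

```text
clock: 26.95
position: [0.4103, -0.3043, 0.2711]
tool_rot: [3.141, 0.001, 1.753]
force: [0.9, -0.4, -2.8]
grip_width: 0.0107
finger_force: 59.1
```

```bash
python3 - <<'E'
from h import *
plan((.50,-.25,.285,98),(.60,-.16,.285,95),(.6852,-.0862,.26,93),(.6852,-.0862,.19,93))
E
```

```text
t 26.95 p [ 0.4103 -0.3043  0.2711] rpy [179.9   0.  100.5] q [ 0.11  0.33  0.53  1.87 -0.2   0.99  0.91] w 0.0107 F [ 0.9 -0.4 -2.8]
(0.5, -0.25, 0.285, 98) -> [3.7, 9.8, -1.4] [0.001, 0.001, 0.043]
(0.6, -0.16, 0.285, 95) -> [7.5, 11.2, 0.0] [0.0, -0.0, 0.052]
(0.6852, -0.0862, 0.26, 93) -> [6.6, 9.1, 2.5] [0.0, -0.0, 0.035]
(0.6852, -0.0862, 0.19, 93) -> [0.0, -0.0, 7.0] [0.0, 0.0, 0.0]
```

Request:
play_rows:
  motion:
    - [0.7,2,-0.3,0,0,0.01,-1]
    - [1.5,4,-0.6,0,0,0.02,-1]
    - [2.3,6,-1,0,0,0.03,-1]
    - [3,8,-1.4,0,0,0.04,-1]
    - [3.7,9.8,-1.4,0,0,0.043,-1]

```text
clock: 27.45
position: [0.5012, -0.2495, 0.2832]
tool_rot: [3.14, 0.0, 1.711]
force: [-0.3, -0.9, -2.3]
grip_width: 0.0108
finger_force: 59.2
```

Request:
play_rows:
  motion:
    - [1.5,2.2,0,0,0,0.01,-1]
    - [3,4.5,0,0,0,0.02,-1]
    - [4.5,6.7,0,0,0,0.03,-1]
    - [6,9,0,0,0,0.05,-1]
    - [7.5,11.2,0,0,0,0.052,-1]

```text
clock: 27.95
position: [0.6015, -0.1591, 0.2823]
tool_rot: [-3.141, -0.0, 1.658]
force: [0.0, -0.2, -1.7]
grip_width: 0.0108
finger_force: 59.1
```

Request:
play_rows:
  motion:
    - [1.8,2.5,0.3,0,0,0.01,-1]
    - [3.6,5,1,0,0,0.02,-1]
    - [5.3,7.3,1.8,0,0,0.03,-1]
    - [6.6,9.1,2.5,0,0,0.035,-1]
    - [6.6,9.1,2.5,0,0,0.035,-1]

```text
clock: 28.45
position: [0.6867, -0.083, 0.2554]
tool_rot: [-3.14, -0.001, 1.627]
force: [-0.2, 1.1, -2.4]
grip_width: 0.0108
finger_force: 59.2
```

```bash
python3 - <<'E'
from h import *
im,d=snap('side','side5'); c=cv2.resize(im[110:330,280:480],None,fx=2.7,fy=2.7); cv2.imwrite('pics/c6.png',c[:,:,::-1])
plan((.6852,-.0862,.19,93),(.6852,-.0862,.172,93))
E
```

```text
t 28.5 p [ 0.6858 -0.085   0.2562] rpy [-179.9   -0.    93.2] q [-0.23  0.66  0.47  1.39 -0.3   1.17  0.33] w 0.0109 F [-1.4 -0.5 -2.8]
(0.6852, -0.0862, 0.19, 93) -> [-0.1, -0.1, 6.6] [-0.002, -0.0, 0.003]
(0.6852, -0.0862, 0.172, 93) -> [0.0, -0.0, 1.8] [0.0, 0.0, 0.0]
```

View pics/c6.png

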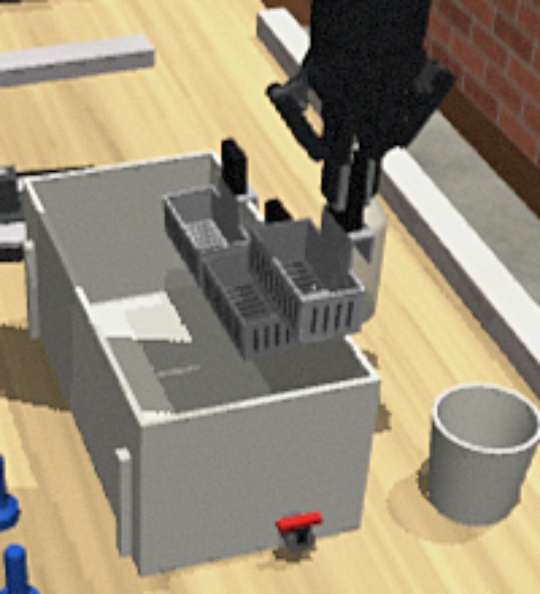

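Two baskets hang at (205,225) and (250,300), and the third is above its slot at (310,270). I'll lower it.

Request:
play_rows:
  motion:
    - [-0.2,-0.1,2,0,0,0,-1]
    - [-0.2,-0.1,4,0,0,0,-1]
    - [-0.2,-0.1,5.5,0,0,0,-1]
    - [-0.2,-0.1,6.5,0,0,0,-1]
    - [-0.2,-0.1,6.6,0,0,0,-1]

```text
clock: 29.0
position: [0.6841, -0.0886, 0.1905]
tool_rot: [-3.14, -0.0, 1.624]
force: [-1.1, 0.4, -1.3]
grip_width: 0.0113
finger_force: 59.1
```

Request:
play_rows:
  motion:
    - [0,0,0.5,0,0,0,-1]
    - [0,0,1,0,0,0,-1]
    - [0,0,1.5,0,0,0,-1]
    - [0,0,1.8,0,0,0,-1]
    - [0,0,1.8,0,0,0,-1]

```text
clock: 29.5
position: [0.6845, -0.0885, 0.173]
tool_rot: [-3.141, -0.0, 1.624]
force: [0.1, -1.0, -2.3]
grip_width: 0.0107
finger_force: 59.1
```

Request:
play_rows:
  motion:
    - [0,0,0.2,0,0,0,-1]
    - [0,0,0.4,0,0,0,-1]
    - [0,0,0.5,0,0,0,-1]
    - [0,0,0.6,0,0,0,-1]
    - [0,0,0.6,0,0,0,-1]

```text
clock: 30.0
position: [0.6847, -0.0885, 0.1675]
tool_rot: [3.141, 0.0, 1.624]
force: [0.1, 0.2, -2.2]
grip_width: 0.0108
finger_force: 59.2
```

Request:
play_rows:
  motion:
    - [0,0,0.1,0,0,0,-1]
    - [0,0,0.2,0,0,0,-1]
    - [0,0,0.2,0,0,0,-1]
    - [0,0,0.2,0,0,0,-1]
    - [0,0,0.2,0,0,0,-1]

```text
clock: 30.5
position: [0.6848, -0.0886, 0.1673]
tool_rot: [3.14, -0.0, 1.624]
force: [-9.4, 2.1, 22.9]
grip_width: 0.0111
finger_force: 62.8
```

Request:
play_rows:
  motion:
    - [0,0,-0.1,0,0,0,-0.8]
    - [0,0,-0.1,0,0,0,-0.5]
    - [0,0,-0.1,0,0,0,0]
    - [0,0,-0.1,0,0,0,0.1]
    - [0,0,-0.5,0,0,0,0.2]

```text
clock: 31.0
position: [0.6844, -0.0884, 0.1699]
tool_rot: [-3.141, -0.0, 1.624]
force: [-0.1, 0.2, 0.6]
grip_width: 0.0511
finger_force: 0.0
```

Request:
play_rows:
  motion:
    - [0,0,-1.5,0,0,0,0.2]
    - [0,0,-4,0,0,0,0.2]
    - [0,0,-7,0,0,0,0.2]
    - [0,0,-8,0,0,0,0.2]
    - [0,0,-8,0,0,0,0.2]

```text
clock: 31.5
position: [0.6853, -0.0888, 0.2528]
tool_rot: [3.138, 0.0, 1.624]
force: [0.2, 0.6, -1.3]
grip_width: 0.0515
finger_force: 0.0
```

```bash
python3 - <<'E'
from h import *
plan((.59,-.15,.25,55),(.48,-.19,.22,20),(.42,-.2,.18,3))
E
```

```text
t 31.5 p [ 0.6853 -0.0888  0.2528] rpy [179.8   0.   93. ] q [-0.23  0.66  0.47  1.4  -0.31  1.15  0.33] w 0.0515 F [ 0.2  0.6 -1.3]
(0.59, -0.15, 0.25, 55) -> [-5.6, -9.8, 0.3] [0.003, -0.001, 0.664]
(0.48, -0.19, 0.22, 20) -> [-9.6, -6.7, 3.0] [0.0, -0.0, 0.611]
(0.42, -0.2, 0.18, 3) -> [-6.0, -1.1, 4.0] [0.0, -0.0, 0.297]
```

Request:
play_rows:
  motion:
    - [-1.1,-2,0,0,0,0.13,0]
    - [-2.2,-4,0,0,0,0.27,0]
    - [-3.4,-6,0.1,0,0,0.4,0]
    - [-4.5,-8,0.2,0,0,0.53,0]
    - [-5.6,-9.8,0.3,0,0,0.664,0]

```text
clock: 32.0
position: [0.5884, -0.15, 0.2467]
tool_rot: [-3.14, 0.0, 0.954]
force: [0.9, -0.2, 0.8]
grip_width: 0.0428
finger_force: 0.0
```

Request:
play_rows:
  motion:
    - [-2,-1.4,0.6,0,0,0.12,0]
    - [-4,-2.8,1.2,0,0,0.24,0]
    - [-6,-4.2,1.8,0,0,0.36,0]
    - [-8,-5.6,2.4,0,0,0.48,0]
    - [-9.6,-6.7,3,0,0,0.611,0]

```text
clock: 32.5
position: [0.4781, -0.1901, 0.2167]
tool_rot: [-3.141, 0.001, 0.343]
force: [1.3, -0.1, 0.0]
grip_width: 0.0432
finger_force: 0.0
```

Request:
play_rows:
  motion:
    - [-2,-0.4,1.3,0,0,0.1,0]
    - [-4,-0.8,2.6,0,0,0.2,0]
    - [-6,-1.1,4,0,0,0.297,0]
    - [-6,-1.1,4,0,0,0.297,0]
    - [-6,-1.1,4,0,0,0.297,0]

```text
clock: 33.0
position: [0.4196, -0.1999, 0.1772]
tool_rot: [-3.142, 0.001, 0.053]
force: [-0.7, 0.2, 0.5]
grip_width: 0.043
finger_force: 0.0
```

```bash
python3 - <<'E'
from h import *
im,d=snap('top','top4');P=world('top',d)
prints(im,P)
c,s=np.cos(np.radians(3)),np.sin(np.radians(3))
Q=P.copy();dx=P[...,0]-.5957;dy=P[...,1]-.0163;Q[...,0]=c*dx+s*dy;Q[...,1]=-s*dx+c*dy
for y in(107,0,-109):
    k=(abs(Q[...,1]-y/1000)<.053)&(Q[...,0]>.02)&(Q[...,0]<.11)
    g=Q[k&(Q[...,2]>.175)&(Q[...,2]<.2)]; r=Q[k&(Q[...,2]>.112)&(Q[...,2]<.14)&(Q[...,0]<.083)]; f=Q[k&(Q[...,2]>.08)&(Q[...,2]<.105)&(Q[...,0]<.075)&(Q[...,0]>.04)]
    print('grip',g.mean(0).round(4),'body',rect(trim(r)),'inner edge z',r[r[:,0]<.04][:,2].mean(),'floor',f.mean(0).round(4),np.polyfit(f[:,0],f[:,2],1).round(3))
plan()
c=cv2.resize(im[120:330,190:450],None,fx=3,fy=2.8); cv2.imwrite('pics/c7.png',c[:,:,::-1])
im,d=snap('side','side6');prints(im,world('side',d))
E
```

```text
print px [235. 294.] 92 top [0.4102 0.1724 0.0648] mid [0.4099 0.1722 0.0388]
grip [0.0804 0.1049 0.189 ] body (array([ 58.5, 105.8]), array([100.4,  47.9]), 'long axis deg', 90.0) inner edge z 0.12088213432160776 floor [0.0602 0.1079 0.09  ] [0.055 0.087]
grip [ 0.0794 -0.0011  0.189 ] body (array([58.3, -0.6]), array([99.3, 47.7]), 'long axis deg', 90.0) inner edge z 0.12019137833221769 floor [0.0598 0.0005 0.0895] [0.048 0.087]
grip [ 0.0785 -0.1097  0.1888] body (array([  58.1, -109.6]), array([99.5, 48.4]), 'long axis deg', 89.4) inner edge z 0.12060063200845918 floor [ 0.0599 -0.1103  0.089 ] [0.083 0.084]
t 33.05 p [ 0.4201 -0.1999  0.1775] rpy [180.    0.    3.1] q [-0.34  0.5   0.9   2.09 -0.55  0.8  -0.62] w 0.0427 F [0.2 0.3 0.1]
print px [257. 229.] 126 top [0.4062 0.1694 0.0598] mid [0.4106 0.1702 0.0338]
print px [268. 265.] 207 top [ 0.4096 -0.1816  0.1817] mid [ 0.4157 -0.0716  0.0933]
print px [278. 294.] 237 top [ 0.4218 -0.0794  0.0623] mid [ 0.4226 -0.0791  0.0348]
print px [286. 329.] 298 top [ 0.4214 -0.1797  0.0624] mid [ 0.4216 -0.1797  0.035 ]
print px [588. 476.] 162 top [ 0.8128 -0.5658  0.008 ] mid [ 0.8072 -0.5666  0.0082]
```

View pics/c7.png

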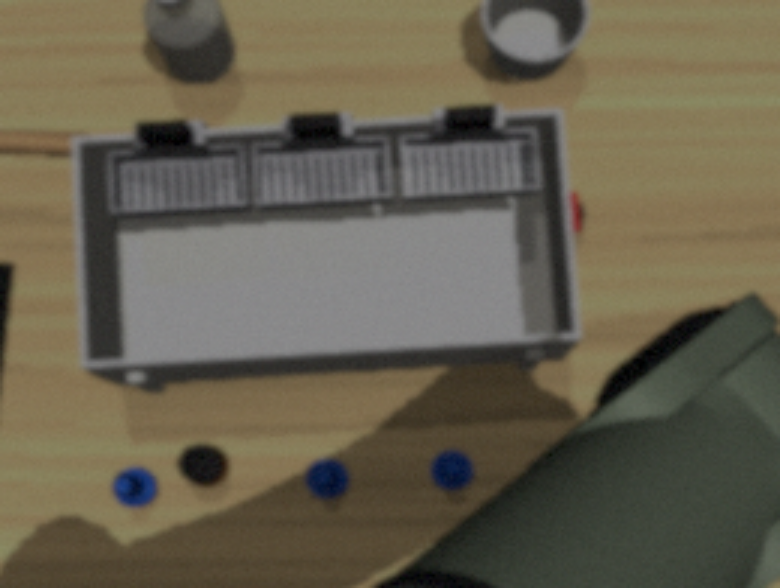

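All three baskets hang on the far wall at about (178,180), (320,170) and (470,160). The leftmost print has been knocked to (135,487), beside the pot at (203,465), and is still standing. The prints are next, starting from the right.

```bash
python3 - <<'E'
from h import *
plan((.4213,-.1775,.09,3),(.4213,-.1775,.036,3),(.4213,-.1775,.22,3),(.54,-.135,.22,3),(.6593,-.09,.21,3),(.6593,-.09,.14,3))
E
```

```text
t 33.1 p [ 0.4203 -0.1999  0.1776] rpy [180.   -0.    3.1] q [-0.35  0.5   0.9   2.09 -0.55  0.8  -0.62] w 0.0427 F [0.4 0.4 1. ]
(0.4213, -0.1775, 0.09, 3) -> [0.2, -2.2, 8.8] [0.0, -0.0, 0.001]
(0.4213, -0.1775, 0.036, 3) -> [0.0, -0.0, 5.4] [0.0, 0.0, 0.0]
(0.4213, -0.1775, 0.22, 3) -> [-0.0, 0.0, -18.4] [0.0, 0.0, 0.0]
(0.54, -0.135, 0.22, 3) -> [12.1, -3.6, -0.0] [0.0, 0.0, 0.0]
(0.6593, -0.09, 0.21, 3) -> [12.1, -3.9, 1.0] [0.0, 0.0, 0.0]
(0.6593, -0.09, 0.14, 3) -> [0.0, -0.0, 7.0] [0.0, 0.0, 0.0]
```

Request:
play_rows:
  motion:
    - [0.2,-1.5,2,0,0,0,0]
    - [0.2,-2.2,4,0,0,0,0]
    - [0.2,-2.2,6.5,0,0,0,0]
    - [0.2,-2.2,8.8,0,0,0,0]
    - [0.2,-2.2,8.8,0,0,0,0]
  squeeze: 25

```text
clock: 33.6
position: [0.4201, -0.1775, 0.0879]
tool_rot: [-3.141, 0.003, 0.053]
force: [0.1, 0.8, 1.5]
grip_width: 0.0427
finger_force: 0.0
```

Request:
play_rows:
  motion:
    - [0,0,2,0,0,0,0]
    - [0,0,4,0,0,0,0]
    - [0,0,5.4,0,0,0,0]
    - [0,0,5.4,0,0,0,-0.3]
    - [0,0,5.4,0,0,0,-0.6]

```text
clock: 34.1
position: [0.4211, -0.1782, 0.0364]
tool_rot: [3.141, -0.001, 0.052]
force: [0.1, 0.6, 0.7]
grip_width: 0.0178
finger_force: 0.1
```

Request:
play_rows:
  motion:
    - [0,0,0,0,0,0,-1]
    - [0,0,0,0,0,0,-1]
    - [0,0,0,0,0,0,-1]
    - [0,0,-1,0,0,0,-1]
    - [0,0,-3,0,0,0,-1]

```text
clock: 34.6
position: [0.4198, -0.1779, 0.0657]
tool_rot: [-3.141, 0.002, 0.051]
force: [-1.0, 0.6, -0.4]
grip_width: 0.0151
finger_force: 25.4
```

Request:
play_rows:
  motion:
    - [0,0,-3,0,0,0,-1]
    - [0,0,-7,0,0,0,-1]
    - [0,0,-11,0,0,0,-1]
    - [0,0,-14,0,0,0,-1]
    - [0,0,-15.4,0,0,0,-1]

```text
clock: 35.1
position: [0.4206, -0.1782, 0.2222]
tool_rot: [3.142, -0.002, 0.051]
force: [0.2, -0.1, 0.1]
grip_width: 0.0148
finger_force: 25.4
```

Request:
play_rows:
  motion:
    - [2,-0.6,0,0,0,0,-1]
    - [5,-1.5,0,0,0,0,-1]
    - [8,-2.4,0,0,0,0,-1]
    - [11,-3.3,0,0,0,0,-1]
    - [12.1,-3.6,0,0,0,0,-1]

```text
clock: 35.6
position: [0.5413, -0.1343, 0.2198]
tool_rot: [3.141, 0.0, 0.054]
force: [-0.9, 0.3, -0.2]
grip_width: 0.0153
finger_force: 25.3
```

```bash
python3 - <<'E'
from h import *
im,d=snap('side','side7');P=world('side',d);prints(im,P)
plan((.6593,-.09,.21,3),(.6593,-.09,.14,3))
E
```

```text
print px [257. 227.] 147 top [0.4107 0.1704 0.0608] mid [0.4094 0.1707 0.0345]
print px [341. 239.] 204 top [ 0.5398 -0.1421  0.2082] mid [ 0.5409 -0.1401  0.1985]
print px [269. 265.] 221 top [0.4169 0.0186 0.0614] mid [0.4173 0.0518 0.0344]
print px [278. 294.] 249 top [ 0.4229 -0.0792  0.0621] mid [ 0.4231 -0.0785  0.0353]
print px [588. 476.] 161 top [ 0.8128 -0.5658  0.008 ] mid [ 0.8073 -0.5668  0.0082]
t 35.65 p [ 0.5416 -0.1344  0.2197] rpy [180.    0.    3.1] q [-0.48  0.6   0.92  1.82 -0.56  1.   -0.84] w 0.0154 F [-0.6  2.7 -1.5]
(0.6593, -0.09, 0.21, 3) -> [12.0, -3.8, 1.0] [0.001, 0.0, 0.002]
(0.6593, -0.09, 0.14, 3) -> [0.0, -0.0, 7.0] [0.0, 0.0, 0.0]
```

Request:
play_rows:
  motion:
    - [3,-1,0,0,0,0,-1]
    - [6,-1.9,0.3,0,0,0,-1]
    - [9,-2.9,0.6,0,0,0,-1]
    - [11.3,-3.6,1,0,0,0,-1]
    - [12,-3.8,1,0,0,0,-1]

```text
clock: 36.15
position: [0.6579, -0.0909, 0.2091]
tool_rot: [3.141, 0.001, 0.053]
force: [-0.1, 0.3, -0.7]
grip_width: 0.0151
finger_force: 25.3
```

Request:
play_rows:
  motion:
    - [0,0,1.5,0,0,0,-1]
    - [0,0,3.5,0,0,0,-1]
    - [0,0,5.5,0,0,0,-1]
    - [0,0,6.7,0,0,0,-1]
    - [0,0,7,0,0,0,-1]

```text
clock: 36.65
position: [0.6563, -0.0921, 0.1385]
tool_rot: [3.141, 0.001, 0.051]
force: [1.0, 0.5, 0.8]
grip_width: 0.015
finger_force: 25.4
```

```bash
python3 - <<'E'
from h import *
plan((.6593,-.09,.129,3))
E
```

```text
t 36.65 p [ 0.6563 -0.0921  0.1385] rpy [1.8e+02 1.0e-01 2.9e+00] q [-0.42  0.84  0.8   1.6  -0.69  1.   -0.92] w 0.015 F [1.  0.5 0.8]
(0.6593, -0.09, 0.129, 3) -> [0.3, -0.2, 1.0] [0.0, 0.001, -0.002]
```

Request:
play_rows:
  motion:
    - [0.1,-0.1,0.3,0,0,0,-1]
    - [0.2,-0.2,0.6,0,0,0,-1]
    - [0.2,-0.2,0.8,0,0,0,-1]
    - [0.2,-0.2,0.9,0,0,0,-1]
    - [0.2,-0.2,0.9,0,0,0,-1]

```text
clock: 37.15
position: [0.6592, -0.0894, 0.1304]
tool_rot: [-3.142, 0.0, 0.052]
force: [-0.4, -0.4, -0.9]
grip_width: 0.0151
finger_force: 25.3
```

Request:
play_rows:
  motion:
    - [0,0,0.1,0,0,0,-1]
    - [0,0,0.2,0,0,0,-1]
    - [0,0,0.2,0,0,0,-1]
    - [0,0,0.2,0,0,0,-1]
    - [0,0,0.2,0,0,0,-1]

```text
clock: 37.65
position: [0.6593, -0.0897, 0.1289]
tool_rot: [3.141, -0.0, 0.052]
force: [-4.7, 0.2, 7.7]
grip_width: 0.0152
finger_force: 25.5
```

Contact with the basket floor. I'll release it and go for the next print.

Request:
play_rows:
  motion:
    - [0,0,-0.1,0,0,0,-0.6]
    - [0,0,-0.1,0,0,0,-0.4]
    - [0,0,-0.1,0,0,0,-0.3]
    - [0,0,-0.1,0,0,0,-0.3]
    - [0,0,-0.6,0,0,0,-0.3]

```text
clock: 38.15
position: [0.659, -0.0893, 0.134]
tool_rot: [-3.142, 0.001, 0.052]
force: [0.2, -0.1, -1.4]
grip_width: 0.0298
finger_force: 0.0
```

Request:
play_rows:
  motion:
    - [0,0,-2,0,0,0,-0.3]
    - [0,0,-4.5,0,0,0,-0.3]
    - [0,0,-7,0,0,0,-0.3]
    - [0,0,-9,0,0,0,-0.3]
    - [0,0,-9,0,0,0,-0.3]

```text
clock: 38.65
position: [0.6604, -0.0899, 0.2275]
tool_rot: [3.141, -0.004, 0.052]
force: [0.4, -0.8, 0.5]
grip_width: 0.0299
finger_force: 0.0
```

```bash
python3 - <<'E'
from h import *
plan((.54,-.085,.22,3),(.4223,-.078,.18,3),(.4223,-.078,.09,3),(.4223,-.078,.036,3),(.4223,-.078,.21,3),(.54,-.03,.22,3),(.6536,.0188,.21,3))
E
```

```text
t 38.65 p [ 0.6604 -0.0899  0.2275] rpy [180.   -0.2   3. ] q [-0.45  0.76  0.87  1.52 -0.61  1.15 -0.98] w 0.0299 F [ 0.4 -0.8  0.5]
(0.54, -0.085, 0.22, 3) -> [-12.0, -1.1, 0.7] [0.001, -0.004, -0.001]
(0.4223, -0.078, 0.18, 3) -> [-11.7, -1.3, 4.0] [0.0, 0.0, 0.0]
(0.4223, -0.078, 0.09, 3) -> [0.0, -0.0, 9.0] [0.0, 0.0, 0.0]
(0.4223, -0.078, 0.036, 3) -> [0.0, -0.0, 5.4] [0.0, 0.0, 0.0]
(0.4223, -0.078, 0.21, 3) -> [-0.0, 0.0, -17.4] [0.0, 0.0, 0.0]
(0.54, -0.03, 0.22, 3) -> [12.0, -4.2, -1.0] [0.0, 0.0, 0.0]
(0.6536, 0.0188, 0.21, 3) -> [11.6, -4.3, 1.0] [0.0, 0.0, 0.0]
```

Request:
play_rows:
  motion:
    - [-4,-0.4,0,0,0,0,0]
    - [-8,-0.8,0,0,0,0,0]
    - [-12,-1.1,0.7,0,0,0,0]
    - [-16,-1.6,2,0,0,0,0]
    - [-20,-2.1,3.5,0,0,0,0]

```text
clock: 39.15
position: [0.4568, -0.0786, 0.189]
tool_rot: [-3.142, -0.001, 0.052]
force: [0.6, -0.9, -0.6]
grip_width: 0.0425
finger_force: 0.0
```

Request:
play_rows:
  motion:
    - [-2.5,-0.2,1,0,0,0,0]
    - [-3.7,-0.3,3,0,0,0,0]
    - [-3.7,-0.3,6,0,0,0,0]
    - [-3.7,-0.3,9,0,0,0,0]
    - [-3.7,-0.3,10,0,0,0,0]

```text
clock: 39.65
position: [0.4203, -0.0777, 0.0876]
tool_rot: [3.142, 0.002, 0.051]
force: [-0.5, 0.1, -0.1]
grip_width: 0.0432
finger_force: 0.0
```

```bash
python3 - <<'E'
from h import *
im,d=snap('side','side8');P=world('side',d);prints(im,P); cv2.imwrite('pics/c8.png',cv2.resize(im[120:330,240:480],None,fx=3,fy=2.8)[:,:,::-1])
plan((.4223,-.078,.036,3))
E
```

```text
print px [256. 233.] 66 top [ 0.3946 -0.1065  0.2181] mid [0.4058 0.0386 0.1113]
print px [389. 244.] 169 top [ 0.6514 -0.096   0.148 ] mid [ 0.6633 -0.0727  0.1195]
print px [267. 267.] 121 top [0.4129 0.0204 0.0609] mid [0.4119 0.0187 0.0342]
print px [278. 295.] 235 top [ 0.4215 -0.1061  0.0874] mid [ 0.4223 -0.0846  0.0458]
print px [588. 476.] 161 top [ 0.8128 -0.5658  0.0079] mid [ 0.8068 -0.5663  0.0082]
t 39.7 p [ 0.4204 -0.0779  0.0876] rpy [180.    0.2   2.9] q [-0.49  0.6   0.72  2.24 -0.77  0.57 -0.69] w 0.0425 F [-0.9  1.1 -1.5]
(0.4223, -0.078, 0.036, 3) -> [0.2, 0.0, 5.2] [0.0, 0.003, -0.001]
```

View pics/c8.png

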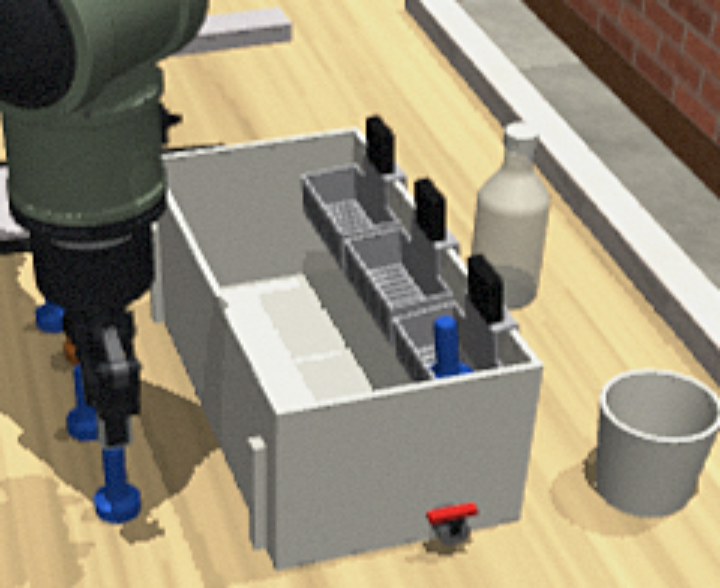

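The first print stands in the right basket at (450,345). Now the second.

Request:
play_rows:
  motion:
    - [0.2,0,2,0,0,0,0]
    - [0.2,0,4,0,0,0,0]
    - [0.2,0,5.2,0,0,0,0]
    - [0.2,0,5.2,0,0,0,-0.3]
    - [0.2,0,5.2,0,0,0,-0.6]

```text
clock: 40.2
position: [0.4237, -0.0779, 0.0383]
tool_rot: [3.141, -0.001, 0.051]
force: [-0.5, -0.1, 0.2]
grip_width: 0.0178
finger_force: 0.5
```

Request:
play_rows:
  motion:
    - [0,0,0,0,0,0,-1]
    - [0,0,0,0,0,0,-1]
    - [0,0,0,0,0,0,-1]
    - [0,0,-1,0,0,0,-1]
    - [0,0,-3,0,0,0,-1]

```text
clock: 40.7
position: [0.4228, -0.0777, 0.0674]
tool_rot: [-3.142, 0.002, 0.051]
force: [0.4, 0.7, -0.5]
grip_width: 0.0146
finger_force: 25.2
```

Request:
play_rows:
  motion:
    - [0,0,-3,0,0,0,-1]
    - [0,0,-7,0,0,0,-1]
    - [0,0,-11,0,0,0,-1]
    - [0,0,-14,0,0,0,-1]
    - [0,0,-15.4,0,0,0,-1]

```text
clock: 41.2
position: [0.4238, -0.0777, 0.2237]
tool_rot: [-3.141, -0.002, 0.052]
force: [0.1, 0.4, -0.1]
grip_width: 0.0151
finger_force: 25.2
```

Request:
play_rows:
  motion:
    - [2,-0.7,0,0,0,0,-1]
    - [5,-1.8,0,0,0,0,-1]
    - [8,-2.8,0,0,0,0,-1]
    - [11,-3.9,0,0,0,0,-1]
    - [12,-4.2,0,0,0,0,-1]

```text
clock: 41.7
position: [0.5429, -0.0279, 0.2212]
tool_rot: [3.141, -0.0, 0.054]
force: [-0.5, -0.0, -0.8]
grip_width: 0.015
finger_force: 25.2
```

```bash
python3 - <<'E'
from h import *
plan((.6536,.0188,.21,3),(.6536,.0188,.138,3))
E
```

```text
t 41.7 p [ 0.5429 -0.0279  0.2212] rpy [180.   -0.    3.1] q [-0.7   0.59  0.96  1.86 -0.57  1.   -1.02] w 0.015 F [-0.5 -0.  -0.8]
(0.6536, 0.0188, 0.21, 3) -> [11.3, -4.1, 1.1] [0.0, -0.0, 0.002]
(0.6536, 0.0188, 0.138, 3) -> [0.0, -0.0, 7.2] [0.0, 0.0, 0.0]
```

Request:
play_rows:
  motion:
    - [3,-1.1,0,0,0,0,-1]
    - [6,-2.2,0.3,0,0,0,-1]
    - [9,-3.2,0.6,0,0,0,-1]
    - [11,-4,1,0,0,0,-1]
    - [11.3,-4.1,1,0,0,0,-1]

```text
clock: 42.2
position: [0.6527, 0.0184, 0.2105]
tool_rot: [3.141, 0.001, 0.053]
force: [-1.1, 0.3, 0.2]
grip_width: 0.0152
finger_force: 25.2
```

Request:
play_rows:
  motion:
    - [0,0,1.5,0,0,0,-1]
    - [0,0,3.5,0,0,0,-1]
    - [0,0,5.5,0,0,0,-1]
    - [0,0,6.7,0,0,0,-1]
    - [0,0,6.7,0,0,0,-1]

```text
clock: 42.7
position: [0.6506, 0.0169, 0.1432]
tool_rot: [3.141, 0.002, 0.051]
force: [-0.2, 0.4, 0.4]
grip_width: 0.0151
finger_force: 25.2
```

```bash
python3 - <<'E'
from h import *
plan((.6536,.0188,.131,3))
E
```

```text
t 42.7 p [0.6506 0.0169 0.1432] rpy [1.8e+02 1.0e-01 2.9e+00] q [-0.6   0.83  0.83  1.63 -0.7   1.   -1.06] w 0.0151 F [-0.2  0.4  0.4]
(0.6536, 0.0188, 0.131, 3) -> [0.3, -0.2, 1.2] [0.0, 0.002, -0.001]
```

Request:
play_rows:
  motion:
    - [0.1,-0.1,0.4,0,0,0,-1]
    - [0.2,-0.2,0.8,0,0,0,-1]
    - [0.2,-0.2,1,0,0,0,-1]
    - [0.2,-0.2,1.1,0,0,0,-1]
    - [0.2,-0.2,1.1,0,0,0,-1]

```text
clock: 43.2
position: [0.6535, 0.0195, 0.1334]
tool_rot: [-3.142, 0.0, 0.052]
force: [-0.1, 0.1, -1.1]
grip_width: 0.015
finger_force: 25.2
```

Request:
play_rows:
  motion:
    - [0,0,0.1,0,0,0,-1]
    - [0,0,0.2,0,0,0,-1]
    - [0,0,0.2,0,0,0,-1]
    - [0,0,0.2,0,0,0,-1]
    - [0,0,0.2,0,0,0,-1]

```text
clock: 43.7
position: [0.6536, 0.0194, 0.1314]
tool_rot: [3.142, -0.0, 0.052]
force: [-0.3, -0.2, -0.6]
grip_width: 0.015
finger_force: 25.2
```

Request:
play_rows:
  motion:
    - [0,0,0.1,0,0,0,-1]
    - [0,0,0.2,0,0,0,-1]
    - [0,0,0.2,0,0,0,-1]
    - [0,0,0.2,0,0,0,-1]
    - [0,0,0.2,0,0,0,-1]

```text
clock: 44.2
position: [0.6536, 0.0194, 0.1294]
tool_rot: [3.142, -0.0, 0.052]
force: [-1.3, -0.5, 0.0]
grip_width: 0.015
finger_force: 25.2
```

Request:
play_rows:
  motion:
    - [0,0,0.1,0,0,0,-1]
    - [0,0,0.1,0,0,0,-0.6]
    - [0,0,0.1,0,0,0,-0.3]
    - [0,0,0.1,0,0,0,-0.3]
    - [0,0,-0.5,0,0,0,-0.3]

```text
clock: 44.7
position: [0.6534, 0.0195, 0.1341]
tool_rot: [3.142, 0.001, 0.052]
force: [-0.1, 1.6, -0.5]
grip_width: 0.0299
finger_force: 0.0
```

Request:
play_rows:
  motion:
    - [0,0,-2,0,0,0,-0.3]
    - [0,0,-4.5,0,0,0,-0.3]
    - [0,0,-7,0,0,0,-0.3]
    - [0,0,-9,0,0,0,-0.3]
    - [0,0,-9,0,0,0,-0.3]

```text
clock: 45.2
position: [0.6547, 0.0192, 0.2274]
tool_rot: [-3.142, -0.004, 0.052]
force: [-0.4, -0.4, -0.0]
grip_width: 0.0301
finger_force: 0.0
```

```bash
python3 - <<'E'
from h import *
im,d=snap('side','side9');P=world('side',d);prints(im,P)
plan((.46,.0225,.19,3),(.4158,.022,.09,3),(.4158,.022,.037,3))
E
```

```text
print px [370. 218.] 175 top [0.6455 0.0126 0.1478] mid [0.6543 0.0348 0.124 ]
print px [257. 227.] 157 top [0.4112 0.1701 0.0621] mid [0.4106 0.1709 0.0351]
print px [389. 244.] 164 top [ 0.6516 -0.0956  0.1476] mid [ 0.6633 -0.0726  0.1169]
print px [268. 265.] 217 top [0.4169 0.0191 0.0605] mid [0.4171 0.0521 0.0344]
print px [587. 476.] 161 top [ 0.8127 -0.5658  0.008 ] mid [ 0.8089 -0.5661  0.008 ]
t 45.25 p [0.6541 0.0195 0.2257] rpy [-1.8e+02 -1.0e-01  3.0e+00] q [-0.64  0.75  0.9   1.55 -0.63  1.14 -1.12] w 0.0294 F [-0.4  0.  -0.3]
(0.46, 0.0225, 0.19, 3) -> [-19.4, -1.3, 3.5] [-0.0, -0.002, -0.0]
(0.4158, 0.022, 0.09, 3) -> [-4.4, -0.2, 10.0] [0.0, 0.0, 0.0]
(0.4158, 0.022, 0.037, 3) -> [0.0, -0.0, 5.3] [0.0, 0.0, 0.0]
```

Request:
play_rows:
  motion:
    - [-4,-0.3,0,0,0,0,0]
    - [-8,-0.6,0,0,0,0,0]
    - [-12,-0.9,1,0,0,0,0]
    - [-16,-1.1,2.2,0,0,0,0]
    - [-19.4,-1.3,3.5,0,0,0,0]

```text
clock: 45.75
position: [0.4567, 0.0225, 0.1885]
tool_rot: [-3.141, 0.001, 0.052]
force: [0.2, -0.3, -0.4]
grip_width: 0.0428
finger_force: 0.0
```

Request:
play_rows:
  motion:
    - [-3,-0.1,1,0,0,0,0]
    - [-4.3,-0.2,3.5,0,0,0,0]
    - [-4.3,-0.2,7,0,0,0,0]
    - [-4.3,-0.2,9.5,0,0,0,0]
    - [-4.3,-0.2,10,0,0,0,0]

```text
clock: 46.25
position: [0.4147, 0.0218, 0.0875]
tool_rot: [3.141, 0.003, 0.051]
force: [-0.3, 1.1, 1.5]
grip_width: 0.043
finger_force: 0.0
```

```bash
python3 - <<'E'
from h import *
plan((.4162,.0215,.037,3))
E
```

```text
t 46.25 p [0.4147 0.0218 0.0875] rpy [179.9   0.2   2.9] q [-0.75  0.6   0.75  2.27 -0.8   0.56 -0.89] w 0.043 F [-0.3  1.1  1.5]
(0.4162, 0.0215, 0.037, 3) -> [0.2, 0.0, 5.0] [0.001, 0.003, -0.001]
```

Request:
play_rows:
  motion:
    - [0.2,0,2,0,0,0,0]
    - [0.2,0,4,0,0,0,0]
    - [0.2,0,5,0,0,0,0]
    - [0.2,0,5,0,0,0,-0.3]
    - [0.2,0,5,0,0,0,-0.6]

```text
clock: 46.75
position: [0.4184, 0.0221, 0.04]
tool_rot: [3.141, -0.0, 0.051]
force: [-0.6, 0.0, 0.7]
grip_width: 0.0177
finger_force: 0.1
```

Request:
play_rows:
  motion:
    - [0,0,0,0,0,0,-1]
    - [0,0,0,0,0,0,-1]
    - [0,0,0,0,0,0,-1]
    - [0,0,-1,0,0,0,-1]
    - [0,0,-3,0,0,0,-1]

```text
clock: 47.25
position: [0.4176, 0.0221, 0.0694]
tool_rot: [3.141, 0.002, 0.051]
force: [0.9, 0.1, -0.1]
grip_width: 0.0151
finger_force: 25.1
```

Request:
play_rows:
  motion:
    - [0,0,-3,0,0,0,-1]
    - [0,0,-7,0,0,0,-1]
    - [0,0,-11,0,0,0,-1]
    - [0,0,-14,0,0,0,-1]
    - [0,0,-15.4,0,0,0,-1]

```text
clock: 47.75
position: [0.4186, 0.0223, 0.2256]
tool_rot: [-3.14, -0.002, 0.052]
force: [0.7, -0.3, -1.3]
grip_width: 0.0151
finger_force: 25.1
```

```bash
python3 - <<'E'
from h import *
plan((.535,.06,.22,3),(.6494,.1002,.21,3),(.6494,.1002,.142,3))
E
```

```text
t 47.75 p [0.4186 0.0223 0.2256] rpy [-1.799e+02 -1.000e-01  3.000e+00] q [-1.07  0.39  1.13  2.15 -0.47  0.87 -1.17] w 0.0151 F [ 0.7 -0.3 -1.3]
(0.535, 0.06, 0.22, 3) -> [11.8, -3.2, 0.6] [-0.001, -0.002, -0.001]
(0.6494, 0.1002, 0.21, 3) -> [11.6, -3.4, 1.0] [0.0, 0.0, 0.0]
(0.6494, 0.1002, 0.142, 3) -> [0.0, -0.0, 6.8] [0.0, 0.0, 0.0]
```

Request:
play_rows:
  motion:
    - [2,-0.6,0,0,0,0,-1]
    - [5,-1.4,0.2,0,0,0,-1]
    - [8,-2.2,0.4,0,0,0,-1]
    - [11,-3,0.6,0,0,0,-1]
    - [11.8,-3.2,0.6,0,0,0,-1]

```text
clock: 48.25
position: [0.5363, 0.0613, 0.217]
tool_rot: [3.141, -0.0, 0.053]
force: [-0.8, -0.7, 0.1]
grip_width: 0.0148
finger_force: 25.1
```

Request:
play_rows:
  motion:
    - [3,-0.9,0,0,0,0,-1]
    - [6,-1.8,0.3,0,0,0,-1]
    - [9,-2.6,0.6,0,0,0,-1]
    - [11.3,-3.3,1,0,0,0,-1]
    - [11.7,-3.4,1,0,0,0,-1]

```text
clock: 48.75
position: [0.6505, 0.101, 0.2066]
tool_rot: [3.141, 0.001, 0.053]
force: [-0.7, -0.8, 0.7]
grip_width: 0.0149
finger_force: 25.1
```

Request:
play_rows:
  motion:
    - [0.1,0,1.5,0,0,0,-1]
    - [0.1,-0.1,3.5,0,0,0,-1]
    - [0.2,-0.1,5.2,0,0,0,-1]
    - [0.2,-0.2,6.2,0,0,0,-1]
    - [0.2,-0.2,6.4,0,0,0,-1]

```text
clock: 49.25
position: [0.6505, 0.1024, 0.1422]
tool_rot: [3.141, 0.002, 0.052]
force: [-0.9, -0.5, -1.2]
grip_width: 0.0152
finger_force: 25.1
```

```bash
python3 - <<'E'
from h import *
plan((.650,.1002,.133,3))
E
```

```text
t 49.25 p [0.6505 0.1024 0.1422] rpy [1.8e+02 1.0e-01 3.0e+00] q [-0.73  0.85  0.84  1.61 -0.72  1.02 -1.19] w 0.0152 F [-0.9 -0.5 -1.2]
(0.65, 0.1002, 0.133, 3) -> [-0.1, 0.2, 0.9] [0.0, 0.002, -0.001]
```

Request:
play_rows:
  motion:
    - [-0.1,0.1,0.4,0,0,0,-1]
    - [-0.2,0.3,0.7,0,0,0,-1]
    - [-0.2,0.3,0.9,0,0,0,-1]
    - [-0.2,0.3,1,0,0,0,-1]
    - [-0.2,0.3,1,0,0,0,-1]

```text
clock: 49.75
position: [0.6496, 0.0994, 0.1336]
tool_rot: [-3.142, -0.0, 0.052]
force: [1.0, 0.5, -1.5]
grip_width: 0.015
finger_force: 25.1
```

Request:
play_rows:
  motion:
    - [0,0,0.1,0,0,0,-1]
    - [0,0,0.1,0,0,0,-1]
    - [0,0,0.2,0,0,0,-1]
    - [0,0,0.2,0,0,0,-1]
    - [0,0,0.2,0,0,0,-1]

```text
clock: 50.25
position: [0.6494, 0.0994, 0.1314]
tool_rot: [3.142, 0.0, 0.052]
force: [0.6, 0.3, -0.3]
grip_width: 0.0149
finger_force: 25.1
```

Request:
play_rows:
  motion:
    - [0,0,0.1,0,0,0,-1]
    - [0,0,0.1,0,0,0,-1]
    - [0,0,0.1,0,0,0,-0.6]
    - [0,0,0.1,0,0,0,-0.3]
    - [0,0,0.1,0,0,0,-0.3]

```text
clock: 50.75
position: [0.6493, 0.0993, 0.1304]
tool_rot: [3.142, 0.0, 0.052]
force: [-0.8, 0.0, -0.2]
grip_width: 0.0295
finger_force: 0.0
```

Request:
play_rows:
  motion:
    - [0,0,-1.5,0,0,0,-0.3]
    - [0,0,-4,0,0,0,-0.3]
    - [0,0,-7,0,0,0,-0.3]
    - [0,0,-9,0,0,0,-0.3]
    - [0,0,-9,0,0,0,-0.3]

```text
clock: 51.25
position: [0.6506, 0.099, 0.2243]
tool_rot: [-3.141, -0.004, 0.052]
force: [0.1, -0.1, 0.3]
grip_width: 0.0298
finger_force: 0.0
```

```bash
python3 - <<'E'
from h import *
im,d=snap('side','side10');P=world('side',d);prints(im,P)
m=(P[...,2]>.02)&(P[...,2]<.06)&(abs(P[...,0]-.43)<.05)&(abs(P[...,1]-.12)<.04)&(im[...,2].astype(int)<90);q=P[m];print('pot',len(q),q.mean(0),q.min(0),q.max(0))
plan((.46,.15,.2,3),(.411,.171,.1,3),(.411,.171,.039,3))
E
```

```text
print px [358. 193.] 89 top [0.6438 0.0934 0.1488] mid [0.6501 0.1292 0.1288]
print px [370. 218.] 180 top [0.6455 0.0127 0.1472] mid [0.6561 0.0355 0.118 ]
print px [257. 227.] 157 top [0.4114 0.1706 0.0615] mid [0.4105 0.17   0.0349]
print px [389. 244.] 158 top [ 0.6513 -0.0958  0.148 ] mid [ 0.6635 -0.0718  0.1191]
print px [588. 476.] 160 top [ 0.813  -0.5658  0.0079] mid [ 0.8076 -0.5664  0.0079]
pot 183 [0.42859906 0.1110117  0.03711462] [0.41334982 0.09763593 0.02001974] [0.44559766 0.13429308 0.04605164]
t 51.3 p [0.65   0.0992 0.2225] rpy [-1.8e+02 -1.0e-01  3.0e+00] q [-0.76  0.77  0.91  1.55 -0.65  1.15 -1.23] w 0.03 F [ 0.1 -0.2 -0.1]
(0.46, 0.15, 0.2, 3) -> [-18.7, -6.1, 2.2] [-0.001, -0.002, -0.001]
(0.411, 0.171, 0.1, 3) -> [-4.8, -2.4, 10.0] [0.0, 0.0, 0.0]
(0.411, 0.171, 0.039, 3) -> [0.0, -0.0, 6.1] [0.0, 0.0, 0.0]
```

Request:
play_rows:
  motion:
    - [-4,-1.3,0,0,0,0,-0.2]
    - [-8,-2.6,0,0,0,0,-0.2]
    - [-12,-3.9,0.6,0,0,0,-0.2]
    - [-16,-5.2,1.4,0,0,0,-0.2]
    - [-18.7,-6.1,2.2,0,0,0,-0.2]

```text
clock: 51.8
position: [0.4567, 0.1511, 0.1979]
tool_rot: [-3.141, 0.002, 0.052]
force: [1.0, 0.7, 0.3]
grip_width: 0.0343
finger_force: 0.0
```

Request:
play_rows:
  motion:
    - [-3,-1.5,2,0,0,0,-0.2]
    - [-4.8,-2.4,5,0,0,0,-0.2]
    - [-4.8,-2.4,8,0,0,0,-0.2]
    - [-4.8,-2.4,10,0,0,0,-0.2]
    - [-4.8,-2.4,10,0,0,0,-0.2]

```text
clock: 52.3
position: [0.4092, 0.1715, 0.0969]
tool_rot: [3.14, 0.003, 0.052]
force: [0.0, -1.2, 0.3]
grip_width: 0.0341
finger_force: 0.0
```

```bash
python3 - <<'E'
from h import *
plan((.411,.1715,.039,3))
E
```

```text
t 52.3 p [0.4092 0.1715 0.0969] rpy [179.9   0.2   3. ] q [-1.12  0.64  0.82  2.2  -0.81  0.64 -1.23] w 0.0341 F [ 0.  -1.2  0.3]
(0.411, 0.1715, 0.039, 3) -> [0.2, -0.0, 5.8] [0.002, 0.003, -0.001]
```

Request:
play_rows:
  motion:
    - [0.1,0,2,0,0,0,-0.2]
    - [0.1,0,4,0,0,0,-0.2]
    - [0.1,0,5.6,0,0,0,-0.2]
    - [0.1,0,5.8,0,0,0,-0.3]
    - [0.1,0,5.8,0,0,0,-0.6]

```text
clock: 52.8
position: [0.4117, 0.172, 0.0412]
tool_rot: [-3.141, -0.0, 0.051]
force: [-0.5, -0.2, -0.1]
grip_width: 0.0179
finger_force: 0.3
```

Request:
play_rows:
  motion:
    - [0,0,0,0,0,0,-1]
    - [0,0,0,0,0,0,-1]
    - [0,0,0,0,0,0,-1]
    - [0,0,-1,0,0,0,-1]
    - [0,0,-3,0,0,0,-1]

```text
clock: 53.3
position: [0.4109, 0.1717, 0.0708]
tool_rot: [3.141, 0.001, 0.051]
force: [0.4, -0.1, -0.1]
grip_width: 0.0153
finger_force: 24.8
```

Request:
play_rows:
  motion:
    - [0,0,-3,0,0,0,-1]
    - [0,0,-7,0,0,0,-1]
    - [0,0,-11,0,0,0,-1]
    - [0,0,-14,0,0,0,-1]
    - [0,0,-15.4,0,0,0,-1]

```text
clock: 53.8
position: [0.4117, 0.1719, 0.2272]
tool_rot: [-3.14, -0.002, 0.051]
force: [-0.2, 1.2, -1.0]
grip_width: 0.0151
finger_force: 24.8
```

```bash
python3 - <<'E'
from h import *
plan((.53,.162,.22,3),(.648,.151,.21,3),(.648,.151,.144,3))
E
```

```text
t 53.8 p [0.4117 0.1719 0.2272] rpy [-1.799e+02 -1.000e-01  2.900e+00] q [-1.37  0.46  1.13  2.09 -0.53  0.92 -1.46] w 0.0151 F [-0.2  1.2 -1. ]
(0.53, 0.162, 0.22, 3) -> [11.8, 1.6, 0.7] [-0.002, -0.002, -0.001]
(0.648, 0.151, 0.21, 3) -> [11.7, 1.7, 1.0] [0.0, 0.0, 0.0]
(0.648, 0.151, 0.144, 3) -> [0.0, -0.0, 6.6] [0.0, 0.0, 0.0]
```

Request:
play_rows:
  motion:
    - [2,0.3,0,0,0,0,-1]
    - [5,0.7,0.2,0,0,0,-1]
    - [8,1.1,0.4,0,0,0,-1]
    - [11,1.5,0.6,0,0,0,-1]
    - [11.8,1.6,0.6,0,0,0,-1]

```text
clock: 54.3
position: [0.5319, 0.1611, 0.2189]
tool_rot: [3.14, -0.001, 0.05]
force: [-1.6, 0.3, 0.2]
grip_width: 0.0149
finger_force: 24.9
```

Request:
play_rows:
  motion:
    - [3,0.4,0,0,0,0,-1]
    - [6,0.9,0.3,0,0,0,-1]
    - [9,1.3,0.6,0,0,0,-1]
    - [11.3,1.6,0.9,0,0,0,-1]
    - [11.7,1.7,0.9,0,0,0,-1]

```text
clock: 54.8
position: [0.6488, 0.1504, 0.2095]
tool_rot: [3.14, 0.0, 0.051]
force: [-0.9, 0.4, 0.1]
grip_width: 0.0149
finger_force: 24.9
```

Request:
play_rows:
  motion:
    - [0,0,1.5,0,0,0,-1]
    - [0,0,3.5,0,0,0,-1]
    - [0,0,5.2,0,0,0,-1]
    - [0,0,6.2,0,0,0,-1]
    - [0,0,6.4,0,0,0,-1]

```text
clock: 55.3
position: [0.6468, 0.1515, 0.1443]
tool_rot: [3.141, 0.002, 0.052]
force: [-0.0, -0.7, -0.4]
grip_width: 0.015
finger_force: 24.9
```

```bash
python3 - <<'E'
from h import *
plan((.6475,.151,.134,3))
E
```

```text
t 55.3 p [0.6468 0.1515 0.1443] rpy [1.8e+02 1.0e-01 3.0e+00] q [-0.81  0.86  0.85  1.59 -0.72  1.03 -1.26] w 0.015 F [-0.  -0.7 -0.4]
(0.6475, 0.151, 0.134, 3) -> [0.1, 0.1, 1.0] [0.0, 0.002, -0.0]
```

Request:
play_rows:
  motion:
    - [-0.1,0.1,0.4,0,0,0,-1]
    - [-0.1,0.1,0.7,0,0,0,-1]
    - [-0.1,0.1,0.9,0,0,0,-1]
    - [-0.1,0.1,1.1,0,0,0,-1]
    - [-0.1,0.1,1.1,0,0,0,-1]

```text
clock: 55.8
position: [0.6468, 0.1502, 0.1343]
tool_rot: [-3.142, 0.0, 0.052]
force: [-0.2, 0.6, -0.1]
grip_width: 0.0148
finger_force: 24.9
```

Request:
play_rows:
  motion:
    - [0,0,0.1,0,0,0,-1]
    - [0,0,0.1,0,0,0,-1]
    - [0,0,0.2,0,0,0,-1]
    - [0,0,0.2,0,0,0,-1]
    - [0,0,0.2,0,0,0,-1]

```text
clock: 56.3
position: [0.6468, 0.1503, 0.1324]
tool_rot: [3.142, 0.0, 0.052]
force: [-0.7, 1.1, -1.5]
grip_width: 0.0147
finger_force: 24.9
```

Request:
play_rows:
  motion:
    - [0,0,0.1,0,0,0,-1]
    - [0,0,0.1,0,0,0,-1]
    - [0,0,0.1,0,0,0,-0.6]
    - [0,0,0.1,0,0,0,-0.3]
    - [0,0,0.1,0,0,0,-0.3]

```text
clock: 56.8
position: [0.6468, 0.1503, 0.1314]
tool_rot: [3.142, -0.0, 0.052]
force: [0.0, -0.0, 0.3]
grip_width: 0.0301
finger_force: 0.0
```

Request:
play_rows:
  motion:
    - [0,0,-1.5,0,0,0,-0.3]
    - [0,0,-4,0,0,0,-0.3]
    - [0,0,-7,0,0,0,-0.3]
    - [0,0,-10,0,0,0,-0.3]
    - [0,0,-12,0,0,0,-0.3]

```text
clock: 57.3
position: [0.6472, 0.1499, 0.2548]
tool_rot: [-3.141, -0.002, 0.051]
force: [-0.6, 0.2, -0.6]
grip_width: 0.0302
finger_force: 0.0
```

Request:
play_rows:
  motion:
    - [-4,0,0,0,0,0,-0.3]
    - [-8,0,0,0,0,0,-0.3]
    - [-12,0,0,0,0,0,-0.3]
    - [-16,0,0,0,0,0,-0.3]
    - [-20,0,0,0,0,0,-0.3]

```text
clock: 57.8
position: [0.4456, 0.1395, 0.2519]
tool_rot: [-3.14, 0.0, 0.051]
force: [0.6, 0.4, 0.5]
grip_width: 0.0302
finger_force: 0.0
```

Request:
play_rows:
  motion:
    - [0,3,0,0,0,0,-0.3]
    - [0,7,0,0,0,0,-0.3]
    - [0,11,0,0,0,0,-0.3]
    - [0,15,0,0,0,0,-0.3]
    - [0,18,0,0,0,0,-0.3]

```text
clock: 58.3
position: [0.4562, -0.0422, 0.2525]
tool_rot: [-3.141, -0.001, 0.05]
force: [0.2, 0.5, -0.8]
grip_width: 0.0301
finger_force: 0.0
```

```bash
python3 - <<'E'
from h import *
im,d=snap('side','sideF');P=world('side',d);prints(im,P)
a=cv2.resize(im[130:290,215:455],None,fx=3.2,fy=3.2); cv2.imwrite('pics/cF.png',a[:,:,::-1])
im,d=snap('top','topF');P=world('top',d);prints(im,P)
m=(P[...,2]>.045)&(P[...,2]<.065)&(abs(P[...,0]-.476)<.06)&(abs(P[...,1]-.375)<.04);print('block',m.sum(),rect(P[m]) if m.any() else '')
plan()
cv2.imwrite('pics/cT.png',cv2.resize(im[120:345,90:420],None,fx=2.4,fy=2.4)[:,:,::-1])
E
```

```text
print px [354. 189.] 231 top [0.6426 0.1177 0.1492] mid [0.6533 0.1389 0.1202]
print px [370. 218.] 180 top [0.6456 0.0129 0.1478] mid [0.6548 0.034  0.122 ]
print px [389. 244.] 163 top [ 0.6516 -0.0956  0.1478] mid [ 0.6632 -0.0724  0.1181]
print px [587. 476.] 161 top [ 0.8129 -0.5657  0.0077] mid [ 0.8072 -0.5668  0.0076]
print px [348. 180.] 71 top [ 0.6511 -0.0922  0.1501] mid [ 0.6567 -0.0929  0.1253]
print px [300. 183.] 68 top [0.6452 0.0159 0.1509] mid [0.6506 0.0161 0.1237]
print px [264. 185.] 82 top [0.6429 0.0969 0.1523] mid [0.6484 0.0946 0.1266]
print px [241. 186.] 71 top [0.6403 0.1475 0.1526] mid [0.6452 0.1439 0.1279]
block 494 (array([477.8, 372. ]), array([32.5, 80. ]), 'long axis deg', -5.6)
t 58.4 p [ 0.4563 -0.0438  0.2527] rpy [-1.8e+02 -1.0e-01  2.6e+00] q [-0.86  0.41  1.1   2.03 -0.44  0.96 -1.06] w 0.0302 F [-0.9  0.9  0.8]
```

View pics/cF.png

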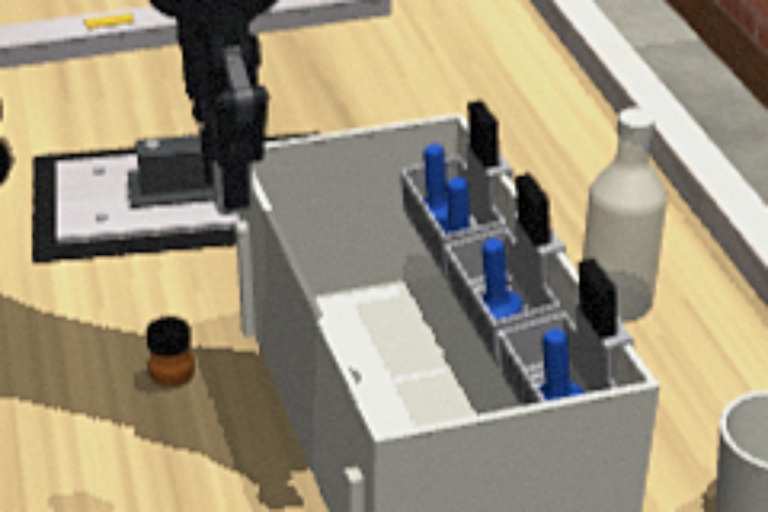

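View pics/cT.png

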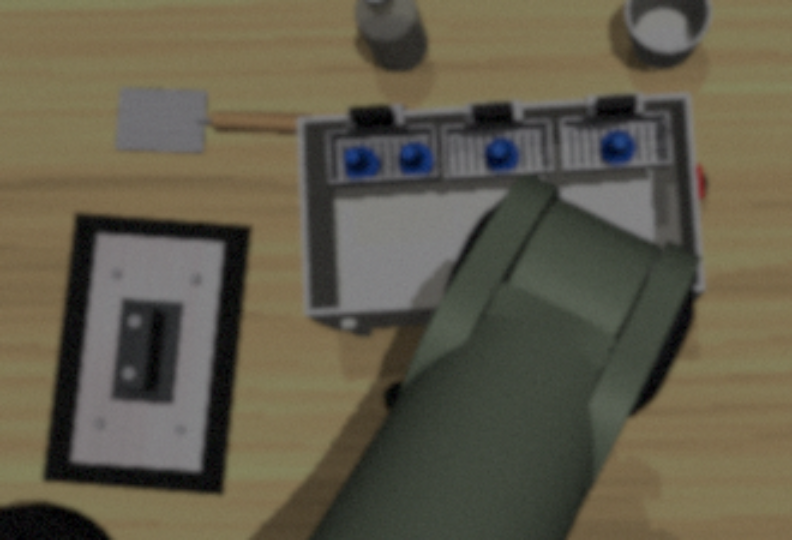

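The plate lies flat and centred on the mat at (148,350) with its block up. All four prints stand inside the three hanging baskets at (360,160), (415,158), (502,153) and (618,147), and the robot is clear of everything. I'll hand in.

```bash
python3 -c "
from workcell import bot
print(bot.job_done())"
```

```text
the job is handed in; nothing more can be done
None
```

The job is handed in: the plate lies flat and block up in the middle of the mat, all three grey baskets hang on the tank's far rim, and all four blue prints stand inside them; it took about 58 s, and the result of the judging was not shown.

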